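# Swap the blown fuses in a snap-covered bench fuse box

### The job

Change the fuses in the bench fuse box: push the main switch knob down and turn it to off, lever the snap cover up at its notch with the thin blade and swing it open, drop every blown fuse still in the clips into the cardboard carton and seat the three fresh fuses, one in each way. Then press the cover down until it snaps fully shut, and push and turn the switch back to on; the cover must never be open while the switch is on. Leave the blade lying flat on the bench, clear of the box, and do not disturb the other things.

Things in the scene. Friction and masses are not known exactly. Their poses are not given: they have to be found in the camera images.
- fuse_box: fixed grey box, 104 x 230 x 60 mm (x, y, z), origin under its centre, z up; its front looks along its -x, towards the robot. At +y the fuse compartment (inside y -49 to +111, x -48 to +48 mm, floor at z 6, walls 4 mm thick, rim at z 60) under a hinged cover; at -y a closed section, top at z 60, with the main switch knob on top at x 0, y -82.
- notch (a point): the pry notch: a gap 22 mm wide (y) and 6 mm high in the top of the 4 mm front wall, straight under the cover's front edge; this point is its middle on the outer front face (gap from z 50 to z 56 of the box). The blade goes in here along the box's +x, 8 to 20 mm deep, and lifts the cover's edge.
- way0 (a point): centre of a fuse seated in way 0 (box x 0, y -14, z 32 mm). Each way has two brass U clips 60 mm apart along x, 17 mm wide inside (y), whose 3 mm side plates reach up to z 38; the fuse lies along the box's x, either way round, its ferrules in the two clips, body between them (play 3 mm along x); 25 mm free on each side of its body.
- way1 (a point): the same for way 1, the middle one (y +31 mm)
- way2 (a point): the same for way 2 (y +76 mm)
- cover (a joint): angle of the cover, rad: 0 shut flush with the rim, 2.0 fully open, leaning back. A sprung catch near the front edge holds it shut: about 5 N up at the front edge frees it, after about 5 mm of lift there; above that a stiff hinge lets it stay at any angle (about 1.5 N at the front edge moves it). To shut it, press its front edge down with about 8 N until it snaps in.
- cover_hinge (a point): middle of the cover's hinge line, which runs along the box's y (box x +50, y +31, z 58 mm). Moves not; its frame turns with the cover.
- cover_lip (a point): middle of the lower edge of the cover's front side, above the notch when shut; moves and turns with the cover (shut, its frame is parallel to the box's). The cover is a plate 100 mm (x) x 158 mm (y) x 4 mm, x running from this point to the hinge; shut, it lies inside the rim and only its edge over the notch can be got at.
- main_switch (a joint): angle of the knob, rad: 0 = off, 1.047 = on, growing clockwise seen from above. Starts at on. While the knob is up a gate blocks it in either place (play about 0.07 rad); pushed fully down it turns easily.
- switch_press (a joint): how far the knob is pushed down, m: 0 up, 0.006 fully down (5 mm or more frees it to turn). Springs back up; about 3 N to start, 6 N fully down.
- knob_grip (a point): point on the knob's axis inside its grip bar, 6 mm below the bar's top. The bar is 42 mm long (x of this frame), 14 mm thick (y), 16 mm high, and stands on a round plate of 22 mm radius, 10 mm below this point, on which fingertips may press. A white line marks its pointer end (-x). This frame turns and sinks with the knob.
- blade: thin opening blade. Origin under the grip point, on the bench when it lies flat; x points to the tip, z up. Handle 14 mm wide (y) and 24 mm high (z), flat sides, from x -60 to +24 mm; steel blade 14 mm wide, 3 mm thick, from x +24 to +80 mm, its middle 12 mm above the underside. 70 g, balanced near the origin
- blade_tip (a point): middle of the blade's tip edge (x +80, z +12 mm of the blade)
- carton: open cardboard carton for scrap, 90 x 120 x 45 mm (x, y, z), walls 3 mm; origin under its centre, z up. Loose, 0.3 kg
- blown0: blown fuse still lying in way 0 at the start, if present: like the fresh ones, with a thin pin 5 mm long standing out of one end (+x). Origin at its centre, x along it
- blown1: blown fuse still lying in way 1 at the start, if present: like the fresh ones, with a thin pin 5 mm long standing out of one end (+x). Origin at its centre, x along it
- blown2: blown fuse still lying in way 2 at the start, if present: like the fresh ones, with a thin pin 5 mm long standing out of one end (+x). Origin at its centre, x along it
- fresh0: fresh fuse lying loose on the bench: square white ceramic body 46 x 20 x 20 mm with a round copper ferrule, 14 mm diameter and 12 mm long, on each end (70 mm over all). Origin at its centre, x along it; all four sides and both ends are alike. 50 g
- fresh1: fresh fuse lying loose on the bench: square white ceramic body 46 x 20 x 20 mm with a round copper ferrule, 14 mm diameter and 12 mm long, on each end (70 mm over all). Origin at its centre, x along it; all four sides and both ends are alike. 50 g
- fresh2: fresh fuse lying loose on the bench: square white ceramic body 46 x 20 x 20 mm with a round copper ferrule, 14 mm diameter and 12 mm long, on each end (70 mm over all). Origin at its centre, x along it; all four sides and both ends are alike. 50 g
- marker_black: bystander: felt marker lying on the bench
- half_shell: bystander: cream zig-zag half shell dish, about 115 mm across and 60 mm high

How it is judged:
By the outcome, as a careful person would: the job done as asked, in the order asked, and still so for the second after the job is handed in, with the robot touching nothing.
Of blown0, blown1, blown2 only 1 to 3 are there at a start; the rules pass over those that are not, and their reading is None.
At some moment in a run one of blade, carton may be knocked a few centimetres aside while the robot is not near it.
Once in a run the grip may slacken for a moment while it holds something.
It also fails if it takes over 210 s, if anything falls off the work surface, if the arm or the gripper's body presses on something with over 40 N, if the wrist force passes 120 N, or if a joint passes its speed limit or range.

### The arm

A 6-joint arm with a two-finger parallel gripper is mounted at the origin on the work surface; the furniture and walls round the work are solid. World frame = base frame: x ahead of the robot, y to its left, z up, the work surface at z = 0. Lengths are in m, angles in rad, forces in N, time in s.
With the tool pointing down it reaches from about 0.325 to 0.775 m from the base axis. Payload 5.5 kg.
Tool frame: the origin (TCP) lies at the very end of the fingers, on their centre line; the grasp point (between the pads) lies 19 mm behind it; z points along the fingers, y is the line along which they close (so a half turn about z gives the same grasp; the last joint's range is limited). The gripper opens to 85 mm and grips with 20 to 120 N. Pads are 22 mm wide; open, the fingers measure 114 mm over their backs; the gripper's body (76 mm by 85 mm) begins 54 mm behind the grasp point. The pads swing forward as they close: fully open they stand 13 mm farther back than shut.
Start: joints at [-1.255, 0.091, 1.231, -0, 1.82, -0.057], TCP at [0.219, -0.559, 0.231] pointing down, gripper open.
Joint ranges: [-2.87, 2.87], [-0.86, 2.18], [0.17, 2.46], [-1.51, 4.65], [0.06, 2.69], [-2.65, 2.65]. Speed limits (rad/s): [2.57, 2.57, 3.01, 3.14, 3.14, 3.14].

### API

Orientations are given as a unit quaternion [w, x, y, z].
In Python, from bench import sensors, cams, close_job gives the robot as it stands.
- The arm moves only by the tool move_arm, never from a script. Its arguments are lists of equal length, an entry for each row: "gripper": the opening, from -1 (shut) to 1 (fully open); "linear": the shift along the tool's x, y, z in cm, a list of three; "yaw": the turn about the tool's z in degrees. In form: {"gripper": [gripper, ...], "linear": [[dx, dy, dz], ...], "yaw": [yaw, ...]}. A call has 1 to 12 rows; each row is the pose to reach, as a shift and turn from the pose commanded when the call began, along the tool's axes at that moment; what a row does not reach only later rows make up. A row lasts 1/12 s, in which the tool goes at most 41.7 mm and 7.16 degrees, less where a joint would pass 70% of its speed; a pose out of reach is approached as far as the arm can. A call with a gripper value outside its range is refused whole. The fingers move at their own pace and stop on an object; the grip force is fixed at half the most. Time passes only in rows, so rows that repeat a pose let the fingers close. It gives the time, the measured TCP pose, the force, the opening and the grip force at its end, in the units of the state.
- sensors.read_state(): the state, without advancing time (a new reading comes with each control period).
- cams.snapshot(name): name is "scene" or "side" or "wrist"; returns a dict with "image" (480x640x3 uint8, red, green, blue), "vertical_fov" (degrees; the focal length in pixels is half the picture's height over the tangent of half this angle, whatever the lens; pixels are square), "cx", "cy" (the principal point, pixels), "k1" (the pictures are not rectified: a ray, as slopes to the right and down, at radius r is drawn at 1 + k1 r^2 times it, then the intrinsics apply), "extrinsics" (4x4, takes a point from camera to world coordinates); the wrist camera has in their place "hand_eye" (4x4, takes a point from camera to tool coordinates, whose origin is the TCP and whose axes are the flange's). Camera axes: x right, y down, z forward; pixel columns grow to the right and rows downward; lengths in m; the calibration is good to about 2 mm. A picture is of the moment at which its call begins: read the wrist's pose just before it. There is no depth.
- close_job(): hands the job in; it is judged then, once.
The state is a dict: "clock": time; "joint_positions": joint angles; "dq": joint speeds; "joint_torque": joint torques, N m; "eef_pos": TCP position; "tool_rot": TCP orientation; "ft_force": force on the tool from outside, world axes, zero at the start; "moment": the same for the moment, N m; "finger_gap": finger opening in m; "grasp_force": force on a finger pad.
Only numpy, scipy, OpenCV 4.12 (cv2) and the standard library are available. Lean on these libraries where they do the work, as an engineer would, in place of code of your own. Each camera call takes 0.05 s, during which the arm holds its last target. There are 200 camera calls.

## Working session

There is one attempt and no reset: what is moved stays moved. The work goes in short steps, Python scripts to look and compute and a tool call to move; the robot and the scene stay as the last step left them, time stands still between calls to the robot, and variables do not carry over. Pictures are saved under pics/ and viewed, at most 14 in all, crops included, and the job is handed in when it is done.

Besides the shell and the picture viewer there is one more tool, called by a JSON object that holds its "name" and its "arguments", one argument or row to a line. move_arm: Moves the arm, as the interface text tells. Its arguments: {"type":"object","properties":{"gripper":{"type":"array","items":{"type":"number"}},"linear":{"type":"array","items":{"type":"array","items":{"type":"number"}}},"yaw":{"type":"array","items":{"type":"number"}}},"required":["gripper","linear","yaw"]}

```bash
mkdir -p pics; ls
cat > h.py <<'E'
import numpy as np, cv2
from scipy.spatial.transform import Rotation as R
from bench import sensors, cams
def tool():
    s=sensors.read_state(); q=s['tool_rot']; T=np.eye(4)
    T[:3,:3]=R.from_quat([q[1],q[2],q[3],q[0]]).as_matrix(); T[:3,3]=s['eef_pos']; return T
def snap(name):
    T=tool(); c=cams.snapshot(name)
    E=np.array(c['extrinsics']) if 'extrinsics' in c else T@np.array(c['hand_eye'])
    return dict(im=c['image'],f=240/np.tan(np.radians(c['vertical_fov'])/2),cx=c['cx'],cy=c['cy'],k=c['k1'],E=E)
def save(c,fn,box=None,s=1):
    im=c['im'][:,:,::-1]
    if box: x0,y0,x1,y1=box; im=im[y0:y1,x0:x1]
    cv2.imwrite('pics/'+fn,cv2.resize(im,None,fx=s,fy=s,interpolation=cv2.INTER_CUBIC))
def dump(c,fn): np.savez(fn,**c)
def load(fn): return {k:v for k,v in np.load(fn).items()}
def px(c,u,v,z):
    d=np.array([(u-c['cx'])/c['f'],(v-c['cy'])/c['f']]); s=d.copy()
    for _ in range(20): s=d/(1+c['k']*(s@s))
    r=c['E'][:3,:3]@np.array([s[0],s[1],1]); o=c['E'][:3,3]
    return o+r*(z-o[2])/r[2]
def proj(c,P):
    p=c['E'][:3,:3].T@(np.atleast_2d(P)-c['E'][:3,3]).T; s=p[:2]/p[2]
    s=s*(1+c['k']*(s**2).sum(0)); return (s*c['f']).T+[c['cx'],c['cy']]
E
python3 - <<'E'
from h import *
for n in ['scene','side','wrist']:
    c=snap(n); dump(c,n+'0.npz'); save(c,n+'0.png'); print(n,c['f'],c['k'],c['E'].round(3).tolist())
print(sensors.read_state())
E
```

```text
pics
scene 464.2232473628573 -0.09278980987848401 [[-0.908, -0.237, 0.345, 0.276], [-0.419, 0.529, -0.738, 0.695], [-0.008, -0.815, -0.58, 0.567], [0.0, 0.0, 0.0, 1.0]]
side 617.8219144101249 0.03226552950060258 [[-0.832, -0.337, 0.44, 0.064], [-0.554, 0.52, -0.65, 0.833], [-0.01, -0.785, -0.62, 0.796], [0.0, 0.0, 0.0, 1.0]]
wrist 356.5348220415727 -0.05755344184911645 [[0.365, -0.887, -0.282, 0.29], [-0.931, -0.348, -0.11, -0.532], [-0.0, 0.302, -0.953, 0.373], [0.0, 0.0, 0.0, 1.0]]
{'clock': 0.15, 'joint_positions': array([-1.25468215e+00,  9.17078532e-02,  1.23164243e+00, -4.16604929e-07,
        1.81980018e+00, -5.66993272e-02]), 'dq': array([ 9.76924608e-05,  4.94401598e-04, -4.56886358e-03,  1.51004477e-03,
       -1.23722852e-03,  1.62570114e-04]), 'joint_torque': array([ 2.01809642e-03, -4.59371817e+01, -4.18525994e+01,  4.43733302e-05,
        9.55052383e-03,  1.47393700e-05]), 'eef_pos': array([ 0.21847188, -0.55857342,  0.23037875]), 'tool_rot': array([-7.72332874e-04,  9.82676223e-01,  1.85328990e-01, -1.00946537e-04]), 'ft_force': array([0.71238032, 0.09814932, 0.10300157]), 'moment': array([ 0.01640039, -0.02822828, -0.03837357]), 'grasp_force': 0.0, 'finger_gap': 0.08535236899721546}
```

View pics/scene0.png

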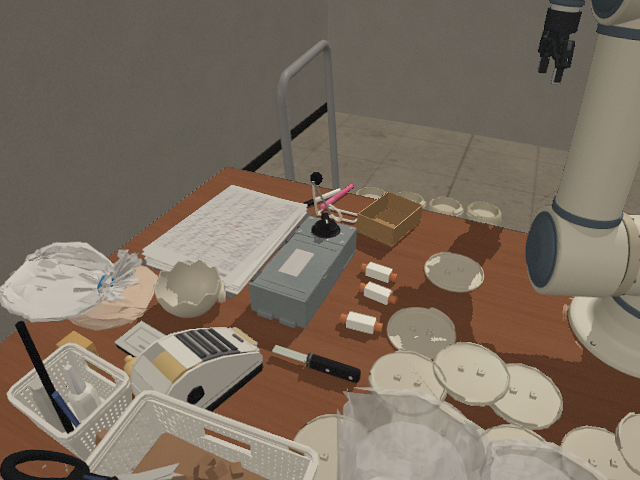

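View pics/side0.png

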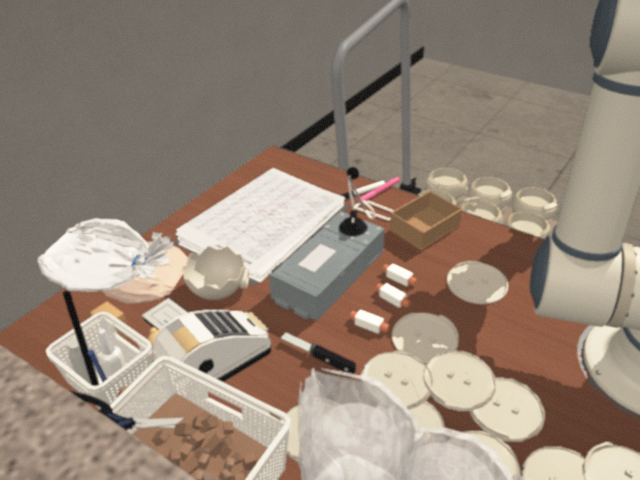

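Both views show the box (scene ≈305,270), knob (327,225), carton (390,218), three fresh fuses (378,271), (377,293), (361,323), and the blade (315,363) with its tip left. I'll enlarge it.

Run:
```python
from h import *
c=load('scene0.npz'); save(c,'sc1.png',(240,190,440,340),4)
c=load('side0.npz'); save(c,'si1.png',(260,190,460,340),4)
```

```text
(no output)
```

View pics/sc1.png

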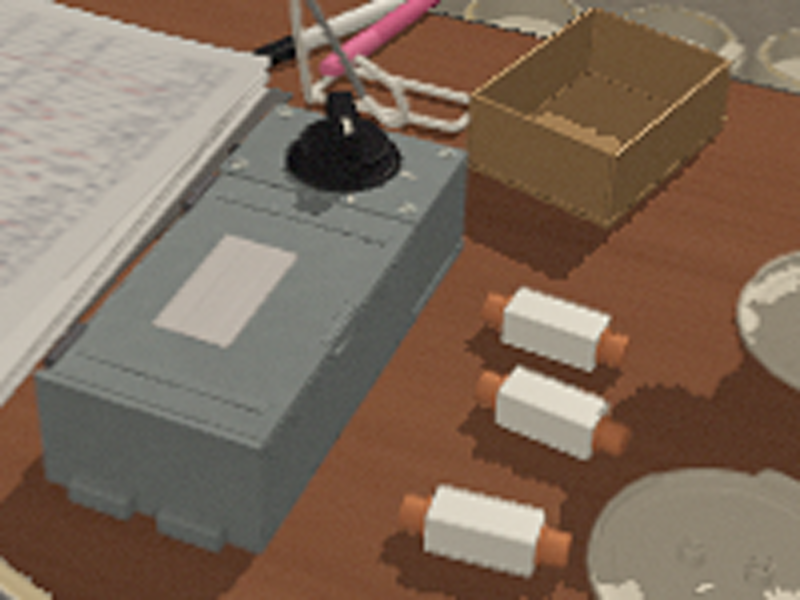

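View pics/si1.png

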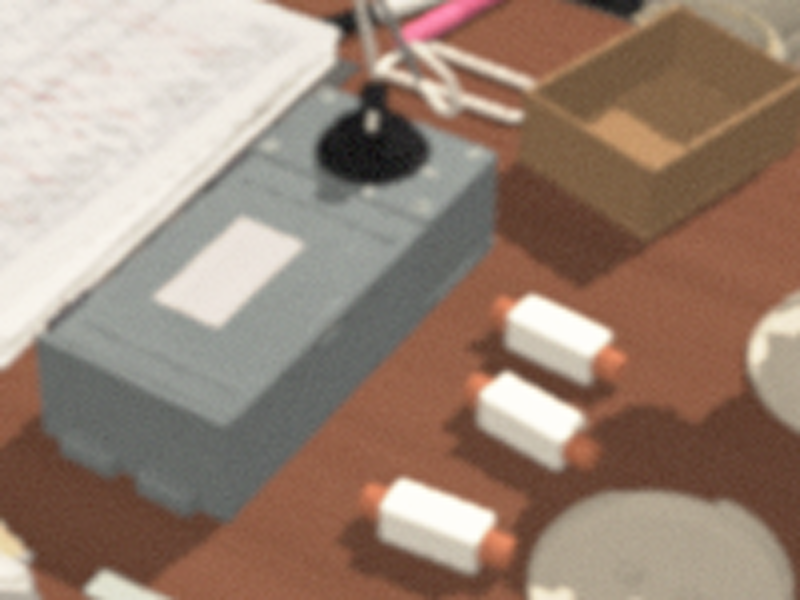

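Run:
```python
from h import *
from scipy.optimize import least_squares
S=load('scene0.npz');D=load('side0.npz')
s=lambda a:(240+a[0]/4,190+a[1]/4); d=lambda a:(260+a[0]/4,190+a[1]/4)
def both(n,a,b,z):
    p=px(S,*s(a),z);q=px(D,*d(b),z); print(n,p.round(4)[:2],q.round(4)[:2]); return (p+q)/2
z=.06
F2=both('f+y',(268,442),(222,425),z);F1=both('f-y',(467,152),(495,155),z);B2=both('b+y',(38,375),(42,340),z)
obs=np.array([F2,F1,B2]); mod=np.array([[-52,115],[-52,-115],[52,115]])/1e3
def f(x):
    r=np.array([[np.cos(x[2]),-np.sin(x[2])],[np.sin(x[2]),np.cos(x[2])]]);return (mod@r.T+x[:2]-obs[:,:2]).ravel()
r=least_squares(f,[.5,0,0]);print('box',r.x.round(4),(r.fun*1e3).round(1))
for n,a,b in [('A',[(487,305),(625,348)],[(497,308),(622,361)]),('B',[(480,387),(626,435)],[(470,387),(593,452)]),('C',[(403,510),(568,547)],[(365,497),(512,548)])]:
    L=both(n,a[0],b[0],.01);Q=both(n,a[1],b[1],.01);v=Q-L;print(n,((L+Q)/2).round(4)[:2],np.degrees(np.arctan2(v[1],v[0])).round(1),np.linalg.norm(v).round(4))
for n,a in [('tip',[(273,350),(283,338)]),('rear',[(359,375),(354,366)])]:
    print(n,px(S,*a[0],.012).round(4),px(D,*a[1],.012).round(4))
for n,a,b in [('near',(615,155),(655,172)),('left',(470,98),(525,97)),('top',(595,10),(680,8)),('right',(730,65),(800,80))]: both(n,a,b,.045)
both('knob',(343,98),(374,90),.086)
```

```text
f+y [0.5101 0.2102] [0.5101 0.217 ]
f-y [ 0.5085 -0.0128] [ 0.5056 -0.0092]
b+y [0.6138 0.2132] [0.6077 0.2163]
box [ 0.5597  0.1007 -0.0078] [-1.6  2.5 -0.3 -3.   1.8  0.5]
A [0.4784 0.0346] [0.4755 0.0371]
A [0.4095 0.0382] [0.4082 0.0379]
A [0.4429 0.037 ] 178.1 0.0682
B [0.4615 0.091 ] [0.4587 0.0919]
B [0.3925 0.0946] [0.3913 0.0985]
B [0.426 0.094] 175.7 0.0684
C [0.4645 0.1765] [0.462  0.1781]
C [0.3953 0.1686] [0.393  0.1692]
C [0.4287 0.1731] -173.1 0.0696
tip [0.533  0.2864 0.012 ] [0.528  0.2896 0.012 ]
rear [0.3958 0.2764 0.012 ] [0.3962 0.2749 0.012 ]
near [ 0.4473 -0.0613] [ 0.4423 -0.0571]
left [ 0.5311 -0.081 ] [ 0.5257 -0.0766]
top [ 0.4984 -0.1956] [ 0.4953 -0.1913]
right [ 0.4151 -0.169 ] [ 0.4147 -0.1657]
knob [0.5665 0.0047] [0.5646 0.0077]
```

{"name": "move_arm", "arguments": {
  "gripper": [1,1,1,1,1,1,1,1,1,1,1,1],
  "linear": [
    [0,0,-7],
    [50.6,-46.6,-7],
    [50.6,-46.6,-7],
    [50.6,-46.6,-7],
    [50.6,-46.6,-7],
    [50.6,-46.6,-7],
    [50.6,-46.6,-7],
    [50.6,-46.6,-7],
    [50.6,-46.6,-7],
    [50.6,-46.6,-7],
    [50.6,-46.6,-7],
    [50.6,-46.6,-7]
  ],
  "yaw": [0,-98.6,-98.6,-98.6,-98.6,-98.6,-98.6,-98.6,-98.6,-98.6,-98.6,-98.6]
}}

```text
clock: 1.15
eef_pos: [0.4195, -0.1452, 0.2919]
tool_rot: [0.0, 0.64, 0.769, 0.0]
ft_force: [0.7, -0.5, 0.4]
finger_gap: 0.0851
grasp_force: 0.0
```

{"name": "move_arm", "arguments": {
  "gripper": [1,1,1,1,1,1,1,1,1],
  "linear": [
    [18,13,0],
    [18,13,0],
    [18,13,0],
    [18,13,0],
    [18,13,0],
    [18,13,0],
    [18,13,0],
    [18,13,0],
    [18,13,0]
  ],
  "yaw": [-20,-20,-20,-20,-20,-20,-20,-20,-20]
}}

```text
clock: 1.9
eef_pos: [0.5152, 0.0519, 0.2918]
tool_rot: [-0.0, 0.499, 0.866, -0.0]
ft_force: [-0.2, 0.1, -0.1]
finger_gap: 0.0858
grasp_force: 0.0
```

Run:
```python
from h import *
c=snap('wrist'); dump(c,'w1.npz'); save(c,'w1.png',None,1.25); print(tool().round(4).tolist())
```

```text
[[-0.5007, 0.8656, 0.0002, 0.5152], [0.8656, 0.5007, -0.0005, 0.0516], [-0.0005, -0.0001, -1.0, 0.292], [0.0, 0.0, 0.0, 1.0]]
```

View pics/w1.png

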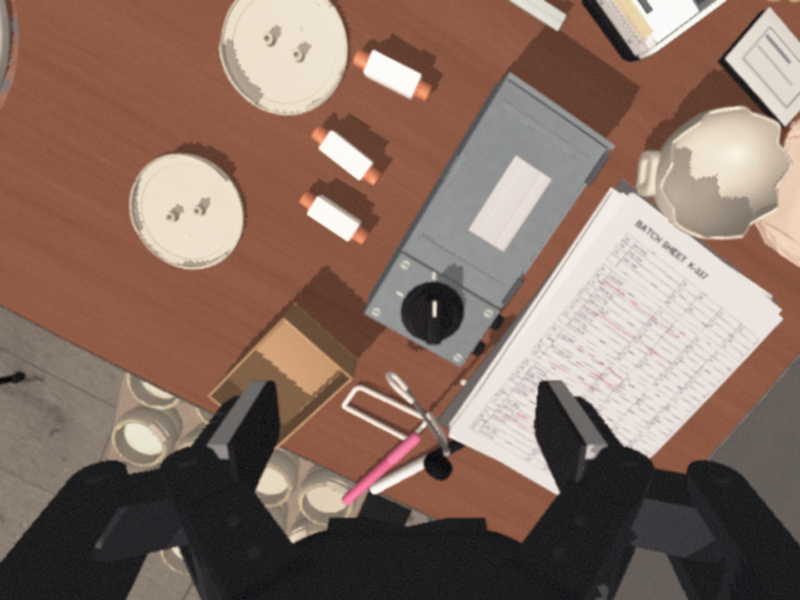

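```bash
cat >> h.py <<'E'
def ray(c,u,v):
    o=c['E'][:3,3]; d=px(c,u,v,o[2]-.1)-o; return o,d/np.linalg.norm(d)
def tri(*obs):
    A=0;b=0
    for c,u,v in obs:
        o,d=ray(c,u,v);M=np.eye(3)-np.outer(d,d);A=A+M;b=b+M@o
    return np.linalg.solve(A,b)
E
python3 - <<'E'
from h import *
from scipy.optimize import least_squares
W=load('w1.npz');S=load('scene0.npz');D=load('side0.npz')
w=lambda u,v,z:px(W,u/1.25,v/1.25,z)
obs=np.array([w(510,75,.06),w(614,147,.06),w(367,313,.06),w(460,366,.06)])[:,:2]
mod=np.array([[-52,115],[52,115],[-52,-115],[52,-115]])/1e3
def f(x):
    r=np.array([[np.cos(x[2]),-np.sin(x[2])],[np.sin(x[2]),np.cos(x[2])]]);return (mod@r.T+x[:2]-obs).ravel()
r=least_squares(f,[.5,0,0]);print('box',r.x.round(4),(r.fun*1e3).round(1))
print('knob',w(433,310,.066),w(434,309,.082))
for n,a,b in [('A',(300,200),(366,239)),('B',(316,133),(377,178)),('C',(357,59),(427,94))]:
    p=w(*a,.01);q=w(*b,.01);v=q-p;print(n,((p+q)/2).round(4),np.degrees(np.arctan2(v[1],v[0])).round(1),np.linalg.norm(v))
print('ball',tri((W,350.4,373.6),(S,316,178),(D,352,173)))
print('carton top corner',w(353,376,.045),w(293,305,.045), 'stem base',w(395,380,0))
E
```

```text
box [ 0.5631  0.0976 -0.0151] [-0.8  2.   0.9  1.5 -2.4 -2.2  2.2 -1.3]
knob [0.55971162 0.01915605 0.066     ] [0.55635311 0.02459663 0.082     ]
A [0.4439 0.0343 0.01  ] -1.1 0.07142130728106968
B [0.4277 0.0921 0.01  ] -6.1 0.06732436702635913
C [0.4306 0.1707 0.01  ] 5.0 0.06725194098755814
ball [ 0.63429179 -0.09895343  0.09726154]
carton top corner [ 0.53240015 -0.08354842  0.045     ] [ 0.45022153 -0.04719072  0.045     ] stem base [ 0.5806409  -0.08803219  0.        ]
```

The top view shows the knob disc centre at (433,310), bar upright in the image (on, pointer towards +y); box corners, fuses and carton all agree with the fixed cameras. I'll go down over the knob.

{"name": "move_arm", "arguments": {
  "gripper": [-0.2,-0.2,-0.2,-0.2,-0.2,-0.2,-0.2,-0.2,-0.2,-0.2],
  "linear": [
    [-5.2,2.2,4],
    [-5.2,2.2,8],
    [-5.2,2.2,12],
    [-5.2,2.2,16],
    [-5.2,2.2,19.7],
    [-5.2,2.2,19.7],
    [-5.2,2.2,19.7],
    [-5.2,2.2,19.7],
    [-5.2,2.2,19.7],
    [-5.2,2.2,19.7]
  ],
  "yaw": [0,0,0,0,0,0,0,0,0,0]
}}

```text
clock: 2.78
eef_pos: [0.5626, 0.0188, 0.0991]
tool_rot: [0.003, 0.499, 0.867, 0.002]
ft_force: [-0.5, -0.2, -0.5]
finger_gap: 0.0342
grasp_force: 0.0
```

Run:
```python
from h import *
c=snap('wrist'); dump(c,'w2.npz'); save(c,'w2.png'); print(tool().round(4).tolist())
```

```text
[[-0.5021, 0.8648, 0.0057, 0.5623], [0.8648, 0.5021, -0.0002, 0.0189], [-0.003, 0.0048, -1.0, 0.0985], [0.0, 0.0, 0.0, 1.0]]
```

View pics/w2.png

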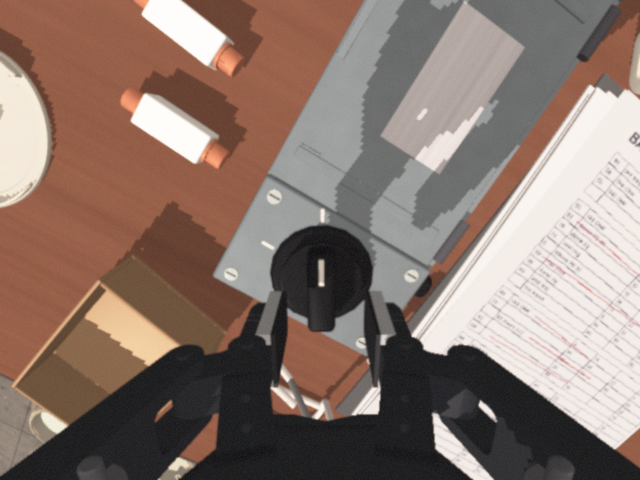

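Run:
```python
from h import *
c=load('w2.npz')
for z in(.064,.07,.085): print(z,px(c,321,272,z).round(4),proj(c,[.5623,.0189,z]).round(1))
print('bar ends',px(c,321,233,.085),px(c,321,328,.085))
# box: corners front -y (214,277), seam front (268,177)
print(px(c,214,277,.06),px(c,268,177,.06))
```

```text
0.064 [0.5594 0.0184 0.064 ] [[326.2 273.7]]
0.07 [0.5581 0.0206 0.07  ] [[326.3 278.3]]
0.085 [0.555  0.0262 0.085 ] [[326.6 291. ]]
bar ends [0.54536068 0.0428915  0.085     ] [ 5.70218131e-01 -2.42500457e-04  8.50000000e-02]
[ 0.51031368 -0.01555063  0.06      ] [0.5109786  0.04849976 0.06      ]
```

{"name": "move_arm", "arguments": {
  "gripper": [-0.5,-0.5,-0.5,-0.5,-0.5,-0.5,-0.5,-0.5],
  "linear": [
    [0,-0.25,0.5],
    [0,-0.25,1.0],
    [0,-0.25,1.5],
    [0,-0.25,2],
    [0,-0.25,2.4],
    [0,-0.25,2.6],
    [0,-0.25,2.6],
    [0,-0.25,2.6]
  ],
  "yaw": [0,0,0,0,0,0,0,0]
}}

```text
clock: 3.5
eef_pos: [0.5583, 0.0178, 0.0691]
tool_rot: [-0.0, 0.499, 0.867, -0.0]
ft_force: [-3.6, 0.2, 3.0]
finger_gap: 0.0211
grasp_force: 1.8
```

{"name": "move_arm", "arguments": {
  "gripper": [-0.6,-0.6,-0.6,-0.6],
  "linear": [
    [0,0,0.2],
    [0,0,0.4],
    [0,0,0.5],
    [0,0,0.5]
  ],
  "yaw": [0,0,0,0]
}}

```text
clock: 3.83
eef_pos: [0.5591, 0.0178, 0.0652]
tool_rot: [0.001, 0.499, 0.867, 0.001]
ft_force: [-3.3, 0.9, 8.6]
finger_gap: 0.0174
grasp_force: 4.5
```

{"name": "move_arm", "arguments": {
  "gripper": [-1,-1,-1,-1,-1,-1,-1,-1,-1,-1,-1,-1],
  "linear": [
    [0,0,0.1],
    [0,0,0.15],
    [0,0,0.15],
    [0,0,0.15],
    [0,0,0.15],
    [0,0,0.15],
    [0,0,0.15],
    [0,0,0.15],
    [0,0,0.15],
    [0,0,0.15],
    [0,0,0.15],
    [0,0,0.15]
  ],
  "yaw": [0,0,-7,-14,-21,-28,-35,-42,-49,-56,-60,-60]
}}

```text
clock: 4.83
eef_pos: [0.5599, 0.0176, 0.0655]
tool_rot: [0.002, -0.003, 1.0, -0.0]
ft_force: [-3.4, -0.5, 14.2]
finger_gap: 0.0125
grasp_force: 64.2
```

{"name": "move_arm", "arguments": {
  "gripper": [-0.4,-0.4,-0.4,-0.4,1,1,1,1,1,1,1,1],
  "linear": [
    [0,0,0],
    [0,0,0],
    [0,0,-2],
    [0,0,-5],
    [0,0,-9],
    [4,5,-13],
    [8,9,-17],
    [9,13,-18],
    [9,17,-18],
    [9,21,-18],
    [9,21,-18],
    [9,21,-18]
  ],
  "yaw": [0,0,0,0,0,0,0,0,0,0,0,0]
}}

```text
clock: 5.83
eef_pos: [0.4667, 0.233, 0.2432]
tool_rot: [0.001, -0.004, 1.0, 0.002]
ft_force: [1.3, 0.1, 1.4]
finger_gap: 0.0852
grasp_force: 0.0
```

Run:
```python
from h import *
c=snap('wrist'); dump(c,'w3.npz'); save(c,'w3.png',None,1.25); print(tool().round(4).tolist())
```

```text
[[-1.0, -0.0081, 0.0008, 0.4671], [-0.0081, 1.0, 0.0016, 0.2313], [-0.0008, 0.0016, -1.0, 0.2426], [0.0, 0.0, 0.0, 1.0]]
```

View pics/w3.png

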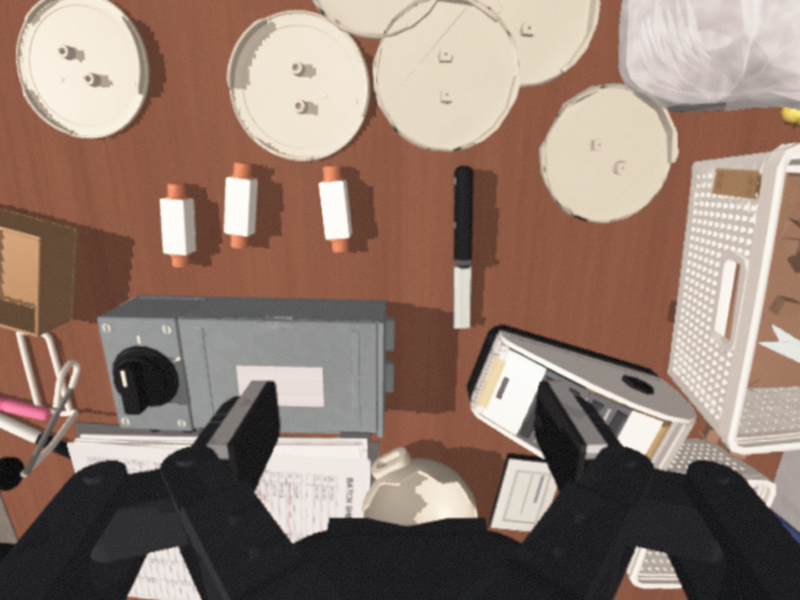

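Run:
```python
from h import *
c=load('w3.npz'); w=lambda u,v,z:px(c,u/1.25,v/1.25,z).round(4)
print('rear',w(463,167,.024),'tip',w(461.5,328,.0135),'neck',w(462,263,.0135))
print('notch',w(280,318,.056),'corner f+y',w(386,319,.06),'f-y',w(100,317,.06), 'seam',w(178,318,.06))
print('knob',w(147,376,.067))
S=load('scene0.npz')
```

```text
rear [0.3949 0.2752 0.024 ] tip [0.5337 0.2815 0.0135] neck [0.4742 0.2792 0.0135]
notch [0.5099 0.1321 0.056 ] corner f+y [0.5086 0.216  0.06  ] f-y [ 0.5092 -0.0128  0.06  ] seam [0.5093 0.0518 0.06  ]
knob [0.5572 0.0218 0.067 ]
```

Knob bar now lies along x with its line towards the robot (124,378) – off. Blade runs rear (463,167) to tip (462,328); notch visible at (280,318). Next I grasp the blade.

{"name": "move_arm", "arguments": {
  "gripper": [0.2,0.2,0.2,0.2,0.2,0.2,0.2,0.2,0.2,0.2,-1,-1],
  "linear": [
    [0,2,4],
    [0,4.7,8],
    [0,4.7,12],
    [0,4.7,16],
    [0,4.7,20],
    [0,4.7,22],
    [0,4.7,23.2],
    [0,4.7,23.7],
    [0,4.7,23.7],
    [0,4.7,23.7],
    [0,4.7,23.7],
    [0,4.7,23.7]
  ],
  "yaw": [-2,-2,-2,-2,-2,-2,-2,-2,-2,-2,-2,-2]
}}

```text
clock: 6.88
eef_pos: [0.4693, 0.275, 0.0077]
tool_rot: [0.002, -0.019, 1.0, 0.001]
ft_force: [-0.2, 0.1, 0.3]
finger_gap: 0.0279
grasp_force: 0.0
```

{"name": "move_arm", "arguments": {
  "gripper": [-1,-1,-1,-1],
  "linear": [
    [0,0,0],
    [0,0,0],
    [0,0,0],
    [0,0,0]
  ],
  "yaw": [0,0,0,0]
}}

```text
clock: 7.22
eef_pos: [0.469, 0.2752, 0.0073]
tool_rot: [0.002, -0.019, 1.0, 0.001]
ft_force: [-0.0, 0.2, 6.2]
finger_gap: 0.0128
grasp_force: 60.3
```

{"name": "move_arm", "arguments": {
  "gripper": [-1,-1,-1,-1,-1,-1,-1,-1,-1,-1,-1,-1],
  "linear": [
    [0,0,-2],
    [0,0,-5],
    [2,-2,-7],
    [4.4,-5,-7],
    [4.4,-8,-7],
    [4.4,-11,-7],
    [4.4,-14.2,-7],
    [4.4,-14.2,-5.5],
    [4.4,-14.2,-4.3],
    [4.4,-14.2,-4.1],
    [4.4,-14.2,-4.1],
    [4.4,-14.2,-4.1]
  ],
  "yaw": [0,0,0,0,2.2,2.2,2.2,2.2,2.2,2.2,2.2,2.2]
}}

```text
clock: 8.22
eef_pos: [0.4289, 0.1317, 0.0461]
tool_rot: [-0.0, -0.0, 1.0, -0.0]
ft_force: [-0.3, -1.0, -0.4]
finger_gap: 0.0123
grasp_force: 59.6
```

Run:
```python
from h import *
c=snap('wrist'); dump(c,'w4.npz'); s=snap('side');dump(s,'s4.npz')
a=cv2.resize(c['im'][100:300,240:480],None,fx=2.5,fy=2.5)[:,:,::-1]
print(tool().round(4).tolist(), sensors.read_state()['ft_force'])
P=np.array(tool()[:3,3]); u,v=proj(s,P)[0].astype(int);print(u,v)
b=cv2.resize(s['im'][v-80:v+60,u-110:u+50],None,fx=2.5,fy=2.5)[:,:,::-1]
im=np.zeros((500,400+600+0,3),np.uint8)
im[:500,:600]=a[:500,:600]; im[:350,600:1000]=b
cv2.imwrite('pics/w4.png',cv2.resize(im,None,fx=.8,fy=.8))
```

```text
[[-1.0, -0.0004, 0.0005, 0.4294], [-0.0004, 1.0, 0.0002, 0.1317], [-0.0005, 0.0002, -1.0, 0.0468], [0.0, 0.0, 0.0, 1.0]] [ 0.93712986 -0.00643639 -0.20042912]
381 290
```

View pics/w4.png

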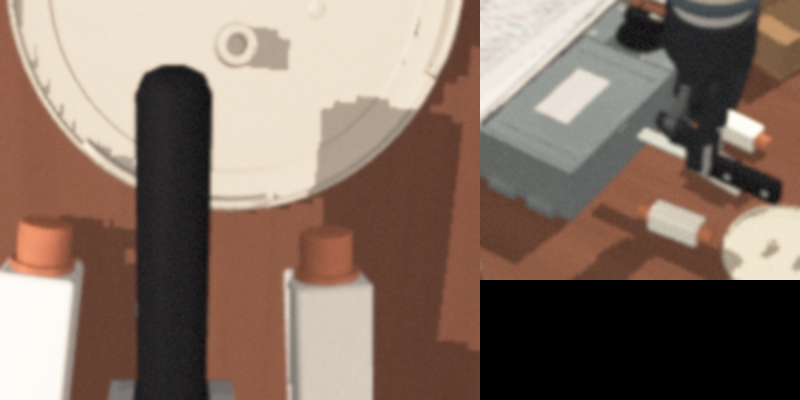

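Run:
```python
from h import *
s=load('s4.npz');c=load('w4.npz')
def py(c,u,v,y):
    o,d=ray(c,u,v); return (o+d*(y-o[1])/d[1]).round(4)
print('tip',py(s,351,275.6,.1317),'rear',py(s,420,306.5,.1317)); print('rear wrist',px(c,327,134,.063))
print(proj(s,[[.495,.1317,.0515],[.51,.1317,.053],[.357,.1317,.063],[.357,.1317,.039]]))
```

```text
tip [0.4921 0.1317 0.0514] rear [0.3544 0.1317 0.0492]
rear wrist [0.35360672 0.13045251 0.063     ]
[[349.63868349 274.97817782]
 [342.59167002 271.30330623]
 [419.29767265 300.04025604]
 [418.16956455 310.16097677]]
```

{"name": "move_arm", "arguments": {
  "gripper": [-1,-1,-1,-1,-1,-1,-1,-1,-1],
  "linear": [
    [0,0,-0.15],
    [0,0,-0.15],
    [-0.8,0,-0.15],
    [-1.4,0,-0.15],
    [-1.7,0,-0.15],
    [-2.0,0,-0.15],
    [-2.4,0,-0.15],
    [-2.4,0,-0.15],
    [-2.4,0,-0.15]
  ],
  "yaw": [0,0,0,0,0,0,0,0,0]
}}

```text
clock: 9.07
eef_pos: [0.4533, 0.1308, 0.0477]
tool_rot: [-0.0, 0.001, 1.0, -0.0]
ft_force: [0.3, -0.3, -1.0]
finger_gap: 0.0125
grasp_force: 59.6
```

{"name": "move_arm", "arguments": {
  "gripper": [-1,-1,-1,-1,-1,-1,-1,-1,-1,-1,-1],
  "linear": [
    [-0.4,0,0],
    [-0.8,0,0],
    [-0.9,0,0],
    [-0.9,0,-0.3],
    [-0.9,0,-0.6],
    [-0.9,0,-0.9],
    [-0.9,0,-1.2],
    [-0.9,0,-1.5],
    [-0.9,0,-1.8],
    [-0.9,0,-1.8],
    [-0.9,0,-1.8]
  ],
  "yaw": [0,0,0,0,0,0,0,0,0,0,0]
}}

```text
clock: 9.98
eef_pos: [0.4625, 0.131, 0.0666]
tool_rot: [0.001, 0.0, 1.0, 0.0]
ft_force: [0.1, -0.1, -1.0]
finger_gap: 0.0125
grasp_force: 59.6
```

Run:
```python
from h import *
s=snap('side');dump(s,'s5.npz'); save(s,'s5.png',(250,180,450,330),4); print(tool()[:3,3],sensors.read_state()['moment'])
```

```text
[0.46244888 0.13102527 0.06637647] [-0.00475665 -0.05277989  0.00464987]
```

View pics/s5.png

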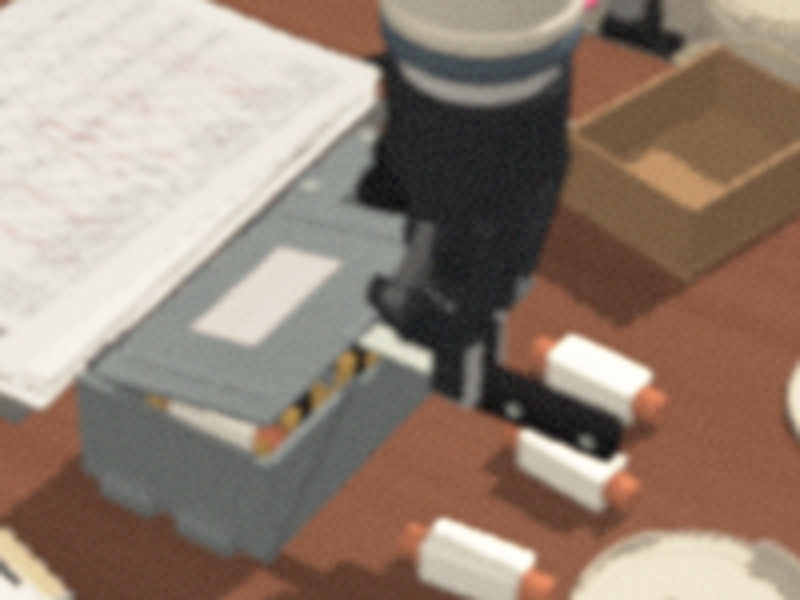

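The cover is free and up by about 11° with fuses visible inside. I'll carry the tip along the cover's arc.

{"name": "move_arm", "arguments": {
  "gripper": [-1,-1,-1,-1,-1,-1,-1,-1,-1,-1,-1,-1],
  "linear": [
    [-0.34,0,-1.22],
    [-0.97,0,-2.56],
    [-1.82,0,-3.77],
    [-2.87,0,-4.82],
    [-4.08,0,-5.67],
    [-5.42,0,-6.3],
    [-6.85,0,-6.68],
    [-8.33,0,-6.81],
    [-9.8,0,-6.7],
    [-11.0,0,-6.4],
    [-11.4,0,-6.3],
    [-11.4,0,-6.3]
  ],
  "yaw": [0,0,0,0,0,0,0,0,0,0,0,0]
}}

```text
clock: 11.03
eef_pos: [0.5768, 0.1307, 0.1287]
tool_rot: [-0.0, 0.001, 1.0, -0.0]
ft_force: [-0.1, -0.8, -0.5]
finger_gap: 0.0125
grasp_force: 59.6
```

Run:
```python
from h import *
s=snap('side');dump(s,'s6.npz'); save(s,'s6.png',(230,140,470,340),3.3); print(tool()[:3,3],sensors.read_state()['moment'])
```

```text
[0.57624139 0.13077025 0.12890715] [-0.03116512 -0.00845428 -0.00673663]
```

View pics/s6.png

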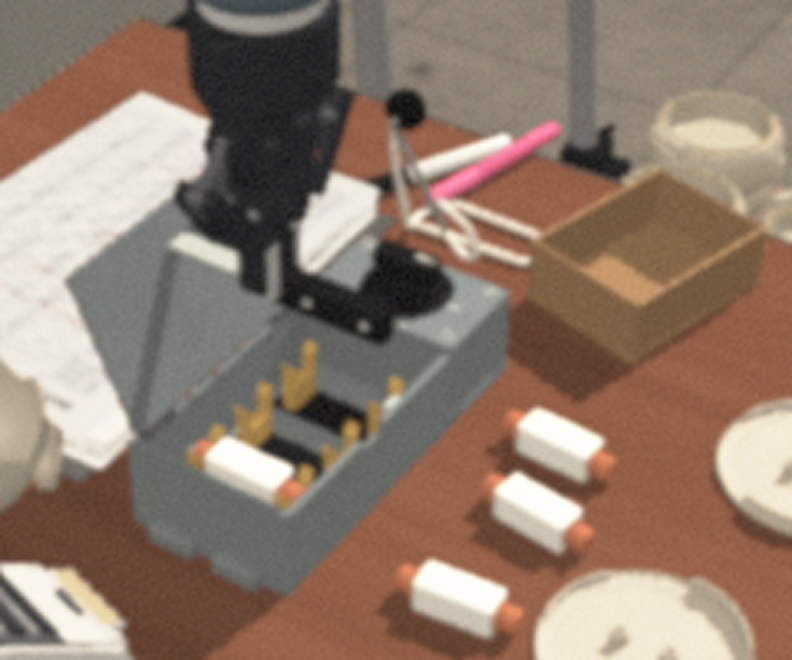

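Cover stands open. Only way 2 still holds a (blown) fuse; ways 0 and 1 are empty. Blade goes back to its place.

{"name": "move_arm", "arguments": {
  "gripper": [-1,-1,-1,-1,-1,-1,-1,-1,-1,-1,-1,-1],
  "linear": [
    [3,0,-1],
    [6,0,-2.5],
    [9,3,-2.5],
    [11,7,-2.5],
    [11,11,-2],
    [11,14.6,0],
    [11,14.6,4],
    [11,14.6,8],
    [11,14.6,10.5],
    [11,14.6,11.5],
    [11,14.6,11.9],
    [11,14.6,11.9]
  ],
  "yaw": [0,0,0,0,0,0,0,0,0,0,0,0]
}}

```text
clock: 12.08
eef_pos: [0.4663, 0.2768, 0.0103]
tool_rot: [0.0, 0.001, 1.0, 0.0]
ft_force: [-0.2, -0.8, 0.1]
finger_gap: 0.0122
grasp_force: 59.6
```

{"name": "move_arm", "arguments": {
  "gripper": [-1,-1,-0.3,-0.3,-0.3,-0.3,-0.3,-0.1,1,1,1,1],
  "linear": [
    [0,0,0.2],
    [0,0,0.25],
    [0,0,0.25],
    [0,0,0.2],
    [0,0,-1],
    [0,0,-4],
    [0,0,-8],
    [0,-3,-12],
    [0,-6,-16],
    [-1,-9,-20],
    [-1,-11,-20],
    [-1,-11,-20]
  ],
  "yaw": [0,0,0,0,0,0,0,0,0,0,0,0]
}}

```text
clock: 13.08
eef_pos: [0.4787, 0.1628, 0.2181]
tool_rot: [0.006, 0.003, 1.0, 0.0]
ft_force: [-1.1, 0.4, 1.2]
finger_gap: 0.084
grasp_force: 0.0
```

Run:
```python
from h import *
c=snap('wrist'); dump(c,'w7.npz'); save(c,'w7.png',None,1.25); print(tool().round(4).tolist())
```

```text
[[-1.0, 0.0052, 0.0082, 0.4779], [0.0052, 1.0, 0.0015, 0.1648], [-0.0082, 0.0016, -1.0, 0.2151], [0.0, 0.0, 0.0, 1.0]]
```

View pics/w7.png

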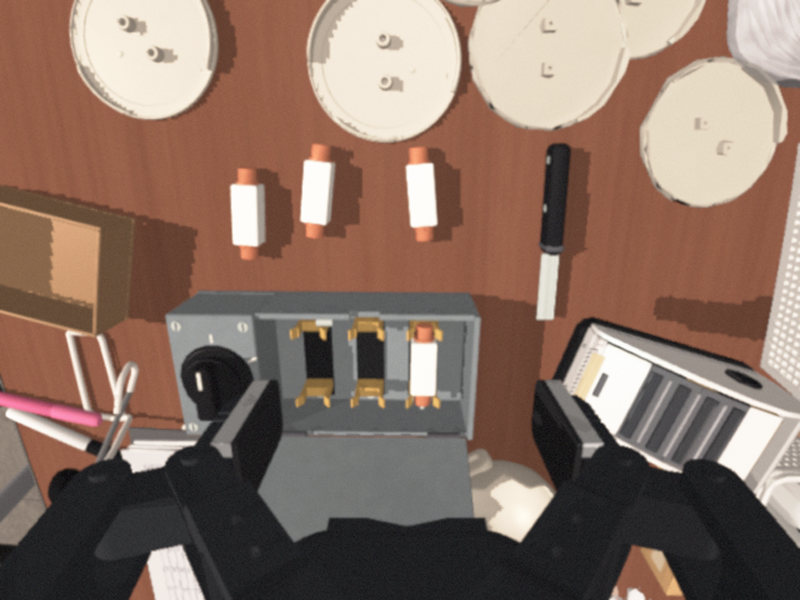

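Run:
```python
from h import *
c=load('w7.npz'); w=lambda u,v,z:px(c,u/1.25,v/1.25,z)
for n,a,b,z in [('A',(247,170),(248,258),.011),('B',(321,146),(314,237),.011),('C',(418,150),(426,240),.011),('blown2',(425,323),(423,406),.032),('way0',(309,330),(315,392),.038),('way1',(367,327),(369,391),.038)]:
    p=w(*a,z);q=w(*b,z);v=q-p;print(n,((p+q)/2).round(4),np.degrees(np.arctan2(v[1],v[0])).round(1),np.linalg.norm(v).round(4))
im=c['im'].astype(int); m=((im.min(2)>200)&(im.max(2)-im.min(2)<30)).astype(np.uint8)
for n,u,v,z in [('A',248,215,.02),('B',317,190,.02),('C',422,193,.02),('blown2',424,365,.042)]:
    u,v=int(u/1.25),int(v/1.25); k=np.zeros_like(m); k[v-40:v+40,u-18:u+18]=m[v-40:v+40,u-18:u+18]
    _,l=cv2.connectedComponents(k); y,x=np.where(l==l[v,u]); P=np.array([px(c,a,b,z)[:2] for a,b in zip(x,y)])
    (cx,cy),(W,H),ang=cv2.minAreaRect((P*1000).astype(np.float32)); print(n,round(cx,1),round(cy,1),round(W,1),round(H,1),round(ang,1))
for n,u,v in [('f-y',170,312),('f+y',478,312),('b+y',470,437),('b-y',182,430)]: print(n,w(u,v,.06).round(4))
print('carton',w(135,220,.045),w(96,333,.045),w(0,190,.045))
print('cover edge top', w(260,520,.15), 'clip y px right plates way0',w(309,325,.038))
```

```text
A [0.4445 0.0365 0.011 ] -5.6 0.0688
B [0.4279 0.0926 0.011 ] -8.0 0.0692
C [0.4311 0.173  0.011 ] 5.5 0.0683
blown2 [0.5647 0.1746 0.032 ] -0.8 0.0751
way0 [0.5577 0.0849 0.038 ] 0.7 0.0549
way1 [0.5561 0.1298 0.038 ] -0.3 0.0563
A 443.5 36.9 19.2 45.2 84.1
B 426.9 92.6 19.5 45.4 82.0
C 429.6 171.8 45.1 19.5 4.6
blown2 562.0 173.7 19.0 45.2 89.9
f-y [ 0.5071 -0.0113  0.06  ]
f+y [0.508  0.2119 0.06  ]
b+y [0.6135 0.2106 0.06  ]
b-y [ 0.6078 -0.0199  0.06  ]
carton [ 0.44220535 -0.03414655  0.045     ] [ 0.52991952 -0.08381646  0.045     ] [ 0.41808757 -0.13437775  0.045     ]
cover edge top [0.60935415 0.0712703  0.15      ] clip y px right plates way0 [0.52610859 0.0848387  0.038     ]
```

{"name": "move_arm", "arguments": {
  "gripper": [-0.25,-0.25,-0.25,-0.25,-0.25,-0.25,-0.25,-0.25,-0.25,-0.25],
  "linear": [
    [-4,0.5,1],
    [-8,1,4],
    [-8.4,1,8],
    [-8.4,1,12],
    [-8.4,1,14],
    [-8.4,1,14],
    [-8.4,1,14],
    [-8.4,1,14],
    [-8.4,1,14],
    [-8.4,1,14]
  ],
  "yaw": [-0.3,-0.3,-0.3,-0.3,-0.3,-0.3,-0.3,-0.3,-0.3,-0.3]
}}

```text
clock: 13.97
eef_pos: [0.5616, 0.1774, 0.0731]
tool_rot: [0.002, -0.002, 1.0, 0.001]
ft_force: [-0.7, 0.3, -0.3]
finger_gap: 0.0318
grasp_force: 0.0
```

```bash
cat > f.py <<'E'
from h import *
def body(c,P,z,show=True):
    im=c['im'].astype(int); m=((im.min(2)>165)&(im.max(2)-im.min(2)<45)).astype(np.uint8)
    u,v=proj(c,[P[0],P[1],z])[0].round().astype(int); _,l=cv2.connectedComponents(m)
    y,x=np.where(l==l[v,u]); Q=np.array([px(c,a,b,z)[:2] for a,b in zip(x,y)])
    return (u,v),len(x),cv2.minAreaRect((Q*1000).astype(np.float32))
E
python3 - <<'E'
from f import *
c=snap('wrist'); dump(c,'w8.npz'); print(tool().round(4).tolist()); print(body(c,(.562,.1745),.042))
print(proj(c,tool()[:3,3]))
E
```

```text
[[-1.0, -0.0044, 0.0042, 0.5614], [-0.0044, 1.0, 0.0011, 0.1772], [-0.0042, 0.0011, -1.0, 0.0726], [0.0, 0.0, 0.0, 1.0]]
((np.int64(323), np.int64(281)), 2905, ((561.8892211914062, 173.6055908203125), (19.518024444580078, 46.85456085205078), 89.1573486328125))
[[328.81367782 307.74617036]]
```

{"name": "move_arm", "arguments": {
  "gripper": [-0.25,-0.25,-0.25,-0.25,-0.25,-0.25,-1,-1,-1,-1],
  "linear": [
    [0,-0.35,0],
    [0,-0.35,1.5],
    [0,-0.35,3],
    [0,-0.35,4.5],
    [0,-0.35,5.2],
    [0,-0.35,5.2],
    [0,-0.35,5.2],
    [0,-0.35,5.2],
    [0,-0.35,5.2],
    [0,-0.35,5.2]
  ],
  "yaw": [0,0,0,0,0,0,0,0,0,0]
}}

```text
clock: 14.85
eef_pos: [0.5607, 0.1742, 0.0187]
tool_rot: [0.001, -0.002, 1.0, 0.001]
ft_force: [-0.4, 4.5, 2.6]
finger_gap: 0.0188
grasp_force: 61.5
```

{"name": "move_arm", "arguments": {
  "gripper": [-1,-1,-1,-1,-1,-1,-1,-1,-1,-1,-1,-1],
  "linear": [
    [0,0,-1],
    [0,0,-2.5],
    [0,0,-5],
    [0,0,-9],
    [0,0,-12.5],
    [2,-4,-15.5],
    [4,-8,-16],
    [6,-12,-16],
    [8,-16,-16],
    [9,-20,-16],
    [9,-24,-16],
    [9,-28,-16]
  ],
  "yaw": [0,0,0,0,0,0,7,14,21,28,35,42]
}}

```text
clock: 15.85
eef_pos: [0.4704, -0.0938, 0.1784]
tool_rot: [0.001, 0.359, 0.933, -0.001]
ft_force: [1.4, -0.4, -0.7]
finger_gap: 0.0186
grasp_force: 61.0
```

Run:
```python
from h import *
s=snap('side');S=snap('scene'); a=load('side0.npz');b=load('scene0.npz')
# brown-yellow carton mask centroid, before/after
def f(c):
    h=cv2.cvtColor(c['im'],cv2.COLOR_RGB2HSV); m=((h[...,0]>12)&(h[...,0]<24)&(h[...,1]>90)&(h[...,2]>50)).astype(np.uint8)
    n,l,st,ce=cv2.connectedComponentsWithStats(m); return [(st[i].tolist(),ce[i].round(1).tolist()) for i in range(1,n) if st[i][4]>300]
for x in (a,s,b,S): print(f(x))
```

```text
[([390, 192, 73, 59, 2670], [425.0, 219.7]), ([174, 328, 25, 24, 317], [185.5, 339.0]), ([153, 397, 54, 51, 580], [181.1, 420.5]), ([218, 438, 46, 38, 368], [237.5, 455.0])]
[([390, 191, 73, 59, 2670], [425.0, 219.7]), ([174, 328, 25, 24, 317], [185.5, 339.1]), ([171, 401, 30, 50, 355], [185.0, 422.7]), ([226, 431, 39, 35, 315], [242.3, 448.1])]
[([356, 192, 67, 55, 2419], [388.9, 218.3]), ([55, 331, 44, 25, 390], [77.8, 341.3]), ([152, 351, 41, 32, 560], [169.1, 366.3]), ([133, 433, 135, 47, 2836], [191.3, 461.4])]
[([356, 192, 67, 56, 2426], [388.9, 218.4]), ([55, 331, 44, 25, 388], [77.7, 341.3]), ([152, 351, 41, 32, 560], [169.1, 366.3]), ([133, 433, 135, 47, 2843], [191.3, 461.4])]
```

{"name": "move_arm", "arguments": {
  "gripper": [-1,-1,-1,-1,-1,-1,-1,-1,-1,-1],
  "linear": [
    [-1.3,-1.4,0],
    [-1.3,-1.4,0],
    [-1.3,-1.4,0],
    [-1.3,-1.4,0],
    [-1.3,-1.4,0],
    [-1.3,-1.4,0],
    [-1.3,-1.4,0],
    [-1.3,-1.4,0],
    [-1.3,-1.4,0],
    [-1.3,-1.4,0]
  ],
  "yaw": [7,14,21,28,35,42,49,56,63,63]
}}

```text
clock: 16.78
eef_pos: [0.472, -0.1107, 0.1776]
tool_rot: [0.0, 0.793, 0.609, -0.001]
ft_force: [0.6, 0.3, -0.7]
finger_gap: 0.0189
grasp_force: 61.0
```

{"name": "move_arm", "arguments": {
  "gripper": [-1,-1,-1,-1,-1,-1,-1,-0.2,-0.2,-0.2,-0.2,-0.2],
  "linear": [
    [-1.4,0.2,3],
    [-1.4,0.2,7],
    [-1.4,0.2,11],
    [-1.4,0.2,14],
    [-1.4,0.2,15.7],
    [-1.4,0.2,15.7],
    [-1.4,0.2,15.7],
    [-1.4,0.2,15.7],
    [-1.4,0.2,15.7],
    [-1.4,0.2,14],
    [-1.4,0.2,10],
    [-1.4,0.2,6]
  ],
  "yaw": [0,0,0,0,0,0,0,0,0,0,0,0]
}}

```text
clock: 17.78
eef_pos: [0.47, -0.1246, 0.1192]
tool_rot: [-0.0, 0.792, 0.611, -0.0]
ft_force: [1.6, -0.7, 0.1]
finger_gap: 0.0345
grasp_force: 0.0
```

{"name": "move_arm", "arguments": {
  "gripper": [-0.2,-0.2,-0.2,-0.2,-0.2,-0.2,-0.2,-0.2,-0.2,-0.2,-0.2,-0.2],
  "linear": [
    [0,0,-2],
    [3,-1,-3],
    [6,-2,-3],
    [9,-4,-3],
    [12,-5,-3],
    [14.9,-6.6,-3],
    [14.9,-6.6,-3],
    [14.9,-6.6,-3],
    [14.9,-6.6,-3],
    [14.9,-6.6,-3],
    [14.9,-6.6,-3],
    [14.9,-6.6,-3]
  ],
  "yaw": [-7,-14,-21,-28,-35,-42,-49,-56,-63,-70,-77,-84]
}}

```text
clock: 18.78
eef_pos: [0.4455, 0.0362, 0.1501]
tool_rot: [0.002, 0.177, 0.984, 0.0]
ft_force: [-0.5, -0.6, 0.9]
finger_gap: 0.0343
grasp_force: 0.0
```

{"name": "move_arm", "arguments": {
  "gripper": [-0.2,-0.2,-0.2,-0.2],
  "linear": [
    [0,0,2],
    [0,0,4],
    [0,0,4],
    [0,0,4]
  ],
  "yaw": [-7,-14.8,-14.8,-14.8]
}}

```text
clock: 19.12
eef_pos: [0.4446, 0.0361, 0.1086]
tool_rot: [0.0, 0.053, 0.999, -0.0]
ft_force: [-0.2, 0.0, 0.1]
finger_gap: 0.0342
grasp_force: 0.0
```

Run:
```python
from f import *
c=snap('wrist'); dump(c,'w9.npz'); print(tool().round(4).tolist())
print(body(c,(.4438,.0365),.02)); print(body(c,(.427,.0925),.02))
```

```text
[[-0.9943, 0.107, 0.002, 0.4452], [0.107, 0.9943, -0.0001, 0.0361], [-0.002, 0.0002, -1.0, 0.1096], [0.0, 0.0, 0.0, 1.0]]
((np.int64(328), np.int64(244)), 1872, ((442.1558532714844, 36.766944885253906), (19.701887130737305, 47.31959533691406), 84.82085418701172))
((np.int64(410), np.int64(212)), 2308, ((425.61431884765625, 90.82085418701172), (23.245716094970703, 46.96145248413086), 81.74861907958984))
```

{"name": "move_arm", "arguments": {
  "gripper": [-0.2,-0.2,-0.2,-0.2,-0.2,-0.2,-1,-1,-1,-1,-1,-1],
  "linear": [
    [0.2,0,3],
    [0.2,0,6.5],
    [0.2,0,9],
    [0.2,0,10.3],
    [0.2,0,10.5],
    [0.2,0,10.5],
    [0.2,0,10.5],
    [0.2,0,10.5],
    [0.2,0,10.5],
    [0.2,0,10.5],
    [0.2,0,9.5],
    [0.2,0,6]
  ],
  "yaw": [0,0,0,0,0,0,0,0,0,0,0,0]
}}

```text
clock: 20.17
eef_pos: [0.4395, 0.0363, 0.044]
tool_rot: [-0.005, 0.052, 0.999, -0.0]
ft_force: [-0.7, -0.1, -0.4]
finger_gap: 0.0183
grasp_force: 61.6
```

{"name": "move_arm", "arguments": {
  "gripper": [-1,-1,-1,-1,-1,-1,-1,-1,-1,-1,-1,-1],
  "linear": [
    [0,0,-3],
    [0,0,-6],
    [-3,2,-6],
    [-6,4,-6],
    [-9,6,-6],
    [-11.2,6.2,-6],
    [-11.2,6.2,-6],
    [-11.2,6.2,-6],
    [-11.2,6.2,-4.5],
    [-11.2,6.2,-3.5],
    [-11.2,6.2,-3.5],
    [-11.2,6.2,-3.5]
  ],
  "yaw": [0,0,0,-6.1,-6.1,-6.1,-6.1,-6.1,-6.1,-6.1,-6.1,-6.1]
}}

```text
clock: 21.17
eef_pos: [0.5594, 0.0861, 0.0823]
tool_rot: [-0.001, -0.001, 1.0, -0.0]
ft_force: [-0.1, 0.9, 0.1]
finger_gap: 0.0185
grasp_force: 61.6
```

Run:
```python
from f import *
c=snap('wrist'); dump(c,'w10.npz'); print(tool().round(4).tolist()); save(c,'w10.png',(200,150,440,330),3.3)
```

```text
[[-1.0, -0.0022, -0.0003, 0.56], [-0.0022, 1.0, -0.0, 0.0862], [0.0003, -0.0, -1.0, 0.0831], [0.0, 0.0, 0.0, 1.0]]
```

View pics/w10.png

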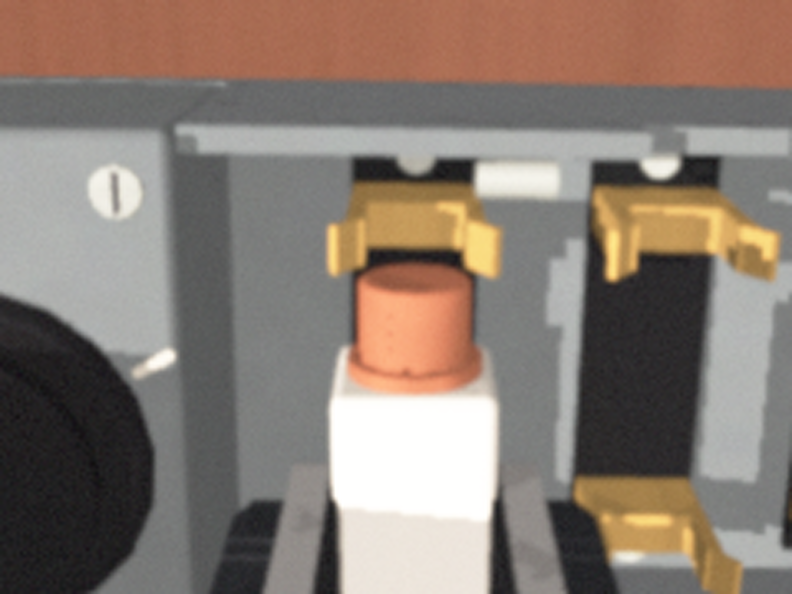

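Run:
```python
from h import *
c=load('w10.npz'); w=lambda u,v,z:px(c,200+u/3.3,150+v/3.3,z).round(4)
print('rim outer',w(300,125,.06),w(600,126,.06),'inner',w(300,154,.06),w(600,155,.06))
print('body top edge',w(335,395,.098),w(497,395,.098),'bottom',w(345,347,.078),w(487,347,.078))
print('ferrule tip top',w(415,266,.095),'side',w(357,300,.088),w(472,300,.088))
print('way0 clip lips',w(331,225,.038),w(499,225,.038),w(331,275,.038),w(499,275,.038),'plates',w(352,190,.038),w(475,190,.038))
print('way1 front clip outer',w(600,190,.038),w(710,190,.038),' inner end',w(620,278,.038),w(775,275,.038),' rear clip',w(580,482,.038),w(692,482,.038),w(735,590,.038))
print('seam y',w(175,125,.06))
for x in (-.035,-.03,-.025): print(x,((proj(c,[.561+x,.0855,.038])[0]-[200,150])*3.3).round())
```

```text
rim outer [0.5089 0.0683 0.06  ] [0.5089 0.1105 0.06  ] inner [0.513  0.0682 0.06  ] [0.513  0.1107 0.06  ]
body top edge [0.5342 0.0752 0.098 ] [0.5341 0.094  0.098 ] bottom [0.5355 0.0752 0.078 ] [0.5354 0.0941 0.078 ]
ferrule tip top [0.5194 0.0845 0.095 ] side [0.5258 0.0774 0.088 ] [0.5257 0.0914 0.088 ]
way0 clip lips [0.5288 0.0708 0.038 ] [0.5288 0.0982 0.038 ] [0.5374 0.0706 0.038 ] [0.5373 0.0984 0.038 ] plates [0.523  0.0743 0.038 ] [0.5229 0.0942 0.038 ]
way1 front clip outer [0.5228 0.1145 0.038 ] [0.5228 0.1324 0.038 ]  inner end [0.5377 0.1185 0.038 ] [0.5371 0.1444 0.038 ]  rear clip [0.5751 0.1136 0.038 ] [0.5751 0.1334 0.038 ] [0.5969 0.143  0.038 ]
seam y [0.5089 0.0506 0.06  ]
-0.035 [421. 208.]
-0.03 [421. 238.]
-0.025 [421. 267.]
```

Picture: held fuse (ferrule 415,300) in line with way 0's clip (lips 331–499, centre 415); it only needs 3 mm more towards +x.

{"name": "move_arm", "arguments": {
  "gripper": [-1,-1,-1,-1,-1,-1,-1,-1],
  "linear": [
    [-0.3,0,0],
    [-0.3,0,1],
    [-0.3,0,2.5],
    [-0.3,0,3.5],
    [-0.3,0,4.2],
    [-0.3,0,4.9],
    [-0.3,0,5.2],
    [-0.3,0,5.2]
  ],
  "yaw": [0,0,0,0,0,0,0,0]
}}

```text
clock: 21.88
eef_pos: [0.5631, 0.0864, 0.0298]
tool_rot: [-0.001, -0.001, 1.0, -0.0]
ft_force: [-1.2, -0.1, -0.1]
finger_gap: 0.0182
grasp_force: 61.6
```

{"name": "move_arm", "arguments": {
  "gripper": [-1,-1,-1,-1],
  "linear": [
    [0,0,0.2],
    [0,0,0.4],
    [0,0,0.4],
    [0,0,0.4]
  ],
  "yaw": [0,0,0,0]
}}

```text
clock: 22.22
eef_pos: [0.5641, 0.0864, 0.0276]
tool_rot: [0.001, -0.001, 1.0, 0.0]
ft_force: [0.4, 0.1, 1.1]
finger_gap: 0.0188
grasp_force: 62.0
```

{"name": "move_arm", "arguments": {
  "gripper": [-1,-1,-1,-0.25,-0.25,-0.25,-0.25,-0.25,-0.25,-0.25,-0.25],
  "linear": [
    [0,0,0.1],
    [0,0,0.2],
    [0,0,0.2],
    [0,0,0.1],
    [0,0,0.1],
    [0,0,0.1],
    [0,0,-1],
    [0,0,-3],
    [0,0,-6],
    [0,0,-9],
    [0,0,-9]
  ],
  "yaw": [0,0,0,0,0,0,0,0,0,0,0]
}}

```text
clock: 23.13
eef_pos: [0.5666, 0.0867, 0.1251]
tool_rot: [0.006, -0.001, 1.0, 0.001]
ft_force: [-0.1, 0.4, 0.5]
finger_gap: 0.0317
grasp_force: 0.0
```

Run:
```python
from f import *
c=snap('wrist'); dump(c,'w11.npz'); print(tool().round(4).tolist())
print(body(c,(.562,.085),.042)); print(body(c,(.427,.0925),.02)); print(sensors.read_state()['clock'])
```

```text
[[-1.0, -0.0025, 0.0083, 0.5658], [-0.0025, 1.0, 0.0007, 0.0866], [-0.0083, 0.0007, -1.0, 0.1222], [0.0, 0.0, 0.0, 1.0]]
((np.int64(325), np.int64(240)), 1973, ((561.7473754882812, 84.56947326660156), (19.817100524902344, 46.10799789428711), 89.68333435058594))
((np.int64(338), np.int64(22)), 2009, ((431.7193908691406, 91.7645492553711), (19.948408126831055, 37.04296875), 82.01472473144531))
23.1833
```

{"name": "move_arm", "arguments": {
  "gripper": [-0.2,-0.2,-0.2,-0.2,-0.2,-0.2,-0.2,-0.2],
  "linear": [
    [3,0.2,0],
    [6,0.4,0],
    [9,0.6,0],
    [12,0.6,0],
    [13.9,0.6,1],
    [13.9,0.6,1],
    [13.9,0.6,1],
    [13.9,0.6,1]
  ],
  "yaw": [0,4,8.1,8.1,8.1,8.1,8.1,8.1]
}}

```text
clock: 23.85
eef_pos: [0.425, 0.092, 0.1069]
tool_rot: [0.0, 0.069, 0.998, 0.0]
ft_force: [0.9, -0.2, -0.5]
finger_gap: 0.0339
grasp_force: 0.0
```

Run:
```python
from f import *
c=snap('wrist'); dump(c,'w12.npz'); print(tool().round(4).tolist())
print(body(c,(.427,.0925),.02)); print(body(c,(.43,.172),.02))
```

```text
[[-0.9903, 0.1386, 0.0005, 0.4253], [0.1386, 0.9903, -0.0, 0.092], [-0.0005, 0.0, -1.0, 0.107], [0.0, 0.0, 0.0, 1.0]]
((np.int64(329), np.int64(249)), 1868, ((425.4739074707031, 92.96638488769531), (19.605783462524414, 47.84244918823242), 81.5778579711914))
((np.int64(446), np.int64(238)), 2200, ((427.2502136230469, 169.92868041992188), (49.51509475708008, 23.582557678222656), 4.59778356552124))
```

{"name": "move_arm", "arguments": {
  "gripper": [-0.2,-0.2,-0.2,-0.2,-0.2,-0.2,-1,-1,-1,-1,-1,-1],
  "linear": [
    [-0.1,0.1,3],
    [-0.1,0.1,6.5],
    [-0.1,0.1,9],
    [-0.1,0.1,10],
    [-0.1,0.1,10.2],
    [-0.1,0.1,10.2],
    [-0.1,0.1,10.2],
    [-0.1,0.1,10.2],
    [-0.1,0.1,10.2],
    [-0.1,0.1,9.2],
    [-0.1,0.1,5.5],
    [-0.1,0.1,2]
  ],
  "yaw": [0,0,0,0,0,0,0,0,0,0,0,0]
}}

```text
clock: 24.9
eef_pos: [0.4243, 0.0927, 0.0872]
tool_rot: [-0.002, 0.069, 0.998, -0.0]
ft_force: [0.8, 0.6, 0.4]
finger_gap: 0.0183
grasp_force: 61.5
```

{"name": "move_arm", "arguments": {
  "gripper": [-1,-1,-1,-1,-1,-1,-1,-1,-1],
  "linear": [
    [-2,1,-1],
    [-5,2,-1],
    [-8,4,-1],
    [-11,5.6,-1],
    [-12.9,5.7,-0.5],
    [-12.9,5.7,0.4],
    [-12.9,5.7,0.4],
    [-12.9,5.7,0.4],
    [-12.9,5.7,0.4]
  ],
  "yaw": [0,-8,-8,-8,-8,-8,-8,-8,-8]
}}

```text
clock: 25.65
eef_pos: [0.5606, 0.1314, 0.0833]
tool_rot: [-0.0, -0.0, 1.0, 0.0]
ft_force: [-0.5, 0.4, -0.2]
finger_gap: 0.0185
grasp_force: 61.4
```

```bash
cat >> f.py <<'E'
def held(c):
    """front ferrule/body of the held fuse, z referred to TCP: centre y and body front x"""
    T=c['T']; z=T[2,3]; im=c['im'].astype(int)
    m=((im.min(2)>200)&(im.max(2)-im.min(2)<30)).astype(np.uint8)
    u,v=proj(c,[T[0,3]-.026,T[1,3],z+.005])[0].round().astype(int)
    h=cv2.cvtColor(c['im'],cv2.COLOR_RGB2HSV); o=((h[...,0]<15)&(h[...,1]>90)&(h[...,2]>120)).astype(np.uint8)
    n,l=cv2.connectedComponents(o); uu,vv=proj(c,[T[0,3]-.030,T[1,3],z+.012])[0].round().astype(int)
    y,x=np.where(l==l[vv,uu]); print('ferrule px',x.min(),x.max(),y.min(),y.max(),len(x))
    row=(3*y.min()+y.max())//4; xs=x[y==row]; print('y centre',(px(c,xs.min()-.5,row,z+.005)[1]+px(c,xs.max()+.5,row,z+.005)[1])/2, 'tip x',px(c,xs.mean(),y.min()-.5,z+.012)[0])
E
python3 - <<'E'
from f import *
c=load('w10.npz'); c['T']=np.array([[-1,0,0,.56],[0,1,0,.0862],[0,0,-1,.0831],[0,0,0,1]]); held(c)
T=tool(); c=snap('wrist'); c['T']=T; dump(c,'w13.npz'); print(T.round(4).tolist()); held(c)
E
```

```text
ferrule px 305 345 230 268 1333
y centre 0.08418393641204394 tip x 0.5189428239048612
[[-1.0, -0.0007, -0.0002, 0.5606], [-0.0007, 1.0, 0.0, 0.1314], [0.0002, 0.0, -1.0, 0.0833], [0.0, 0.0, 0.0, 1.0]]
ferrule px 306 345 231 269 1291
y centre 0.12928053586483085 tip x 0.5207077736864725
```

{"name": "move_arm", "arguments": {
  "gripper": [-1,-1,-1,-1,-1,-1,-1,-1,-1,-1],
  "linear": [
    [-0.1,0,0],
    [-0.1,0,1],
    [-0.1,0,2.5],
    [-0.1,0,3.5],
    [-0.1,0,4.2],
    [-0.1,0,4.9],
    [-0.1,0,5.3],
    [-0.1,0,5.5],
    [-0.1,0,5.6],
    [-0.1,0,5.6]
  ],
  "yaw": [0,0,0,0,0,0,0,0,0,0]
}}

```text
clock: 26.53
eef_pos: [0.5624, 0.1316, 0.029]
tool_rot: [0.0, -0.0, 1.0, 0.0]
ft_force: [-4.9, -1.1, 8.0]
finger_gap: 0.0187
grasp_force: 62.7
```

{"name": "move_arm", "arguments": {
  "gripper": [-1,-1,-1,-1],
  "linear": [
    [0.1,0,0],
    [0.15,0,0],
    [0.15,0,0],
    [0.15,0,0]
  ],
  "yaw": [0,0,0,0]
}}

```text
clock: 26.87
eef_pos: [0.5624, 0.1316, 0.029]
tool_rot: [0.002, -0.0, 1.0, 0.0]
ft_force: [0.3, -0.9, 5.5]
finger_gap: 0.0185
grasp_force: 62.2
```

{"name": "move_arm", "arguments": {
  "gripper": [-1,-1,-1,-1,-1],
  "linear": [
    [0,0,0.1],
    [0,0,0.1],
    [0.1,0,0.2],
    [0.1,0,0.2],
    [0.1,0,0.2]
  ],
  "yaw": [0,0,0,0,0]
}}

```text
clock: 27.28
eef_pos: [0.5624, 0.1316, 0.0289]
tool_rot: [0.004, -0.0, 1.0, 0.0]
ft_force: [0.5, -1.7, 12.3]
finger_gap: 0.0185
grasp_force: 63.2
```

{"name": "move_arm", "arguments": {
  "gripper": [-1,-0.25,-0.25,-0.25,-0.25,-0.25,-0.25,-0.25,-0.25],
  "linear": [
    [0,0,-0.2],
    [0,0,-0.2],
    [0,0,-0.2],
    [0,0,-0.2],
    [0,0,-1],
    [0,0,-3],
    [0,0,-6],
    [0,0,-9],
    [0,0,-9]
  ],
  "yaw": [0,0,0,0,0,0,0,0,0]
}}

```text
clock: 28.03
eef_pos: [0.5627, 0.1321, 0.1227]
tool_rot: [0.005, -0.0, 1.0, 0.001]
ft_force: [0.4, -0.1, 1.2]
finger_gap: 0.032
grasp_force: 0.0
```

Run:
```python
from f import *
c=snap('wrist'); dump(c,'w14.npz'); print(tool().round(4).tolist())
for y in (.085,.1295): print(body(c,(.562,y),.042))
im=c['im'][:,:,::-1]; u,v=proj(c,[.5,.11,.04])[0].astype(int); print(u,v)
for P in ([.561,.085],[.561,.13]):
  print(proj(c,[[P[0]-.035,P[1],.032],[P[0]+.035,P[1],.032]]).round(1).tolist())
h=cv2.cvtColor(c['im'],cv2.COLOR_RGB2HSV); o=((h[...,0]<13)&(h[...,1]>110)&(h[...,2]>110)).astype(np.uint8)
n,l,st,ce=cv2.connectedComponentsWithStats(o)
for i in range(1,n):
    if 60<st[i][4]<3000: print(st[i].tolist(),ce[i].round(1), px(c,*ce[i],.037).round(4))
```

```text
[[-1.0, -0.0008, 0.0078, 0.562], [-0.0008, 1.0, 0.0014, 0.1319], [-0.0078, 0.0014, -1.0, 0.1199], [0.0, 0.0, 0.0, 1.0]]
((np.int64(257), np.int64(247)), 1981, ((562.23876953125, 84.6830062866211), (45.67756652832031, 20.25354766845703), 0.08249460160732269))
((np.int64(324), np.int64(247)), 2001, ((559.416015625, 129.48165893554688), (46.813926696777344, 19.826784133911133), 0.7805445790290833))
292 150
[[256.4, 190.5], [262.1, 287.1]]
[[324.8, 190.5], [324.7, 287.3]]
[312, 189, 25, 22, 446] [324.2 199.6] [0.531  0.1296 0.037 ]
[245, 193, 24, 21, 435] [256.1 203.2] [0.5334 0.0853 0.037 ]
[0, 216, 25, 86, 1094] [ 12.2 249.5] [ 0.566  -0.0926  0.037 ]
[0, 255, 13, 44, 61] [  6.5 277.8] [ 0.5881 -0.1038  0.037 ]
[315, 278, 20, 14, 229] [324.3 283.6] [0.5907 0.1297 0.037 ]
[252, 281, 18, 13, 215] [260.8 286.7] [0.5932 0.085  0.037 ]
[36, 309, 69, 35, 801] [ 68.6 321.7] [ 0.6238 -0.0632  0.037 ]
[19, 314, 23, 20, 237] [ 28.7 322.8] [ 0.6257 -0.0967  0.037 ]
[0, 317, 13, 10, 81] [  5.6 321.2] [ 0.6248 -0.1161  0.037 ]
```

{"name": "move_arm", "arguments": {
  "gripper": [-0.25,-0.25,-0.25,-0.25,-0.25,-1,-1,-1,-1,-1,-1,-1],
  "linear": [
    [0,0,3],
    [0,0,6],
    [0,0,8],
    [0,0,8.8],
    [0,0,8.8],
    [0,0,8.8],
    [0,0,8.8],
    [0,0,8.8],
    [0,0,8.8],
    [-0.2,0,8.8],
    [-0.2,0,8.9],
    [-0.2,0,8.9]
  ],
  "yaw": [0,0,0,0,0,0,0,0,0,0,0,0]
}}

```text
clock: 29.08
eef_pos: [0.5627, 0.1316, 0.0272]
tool_rot: [0.001, -0.0, 1.0, 0.0]
ft_force: [-0.9, -0.6, 3.3]
finger_gap: 0.0184
grasp_force: 62.9
```

{"name": "move_arm", "arguments": {
  "gripper": [-1,-1,-1,-1,-1],
  "linear": [
    [-0.1,0,0],
    [-0.2,0,0.1],
    [-0.2,0,0.3],
    [-0.2,0,0.4],
    [-0.2,0,0.4]
  ],
  "yaw": [0,0,0,0,0]
}}

```text
clock: 29.5
eef_pos: [0.5637, 0.1317, 0.0269]
tool_rot: [0.0, -0.0, 1.0, 0.0]
ft_force: [-15.0, -2.3, 25.8]
finger_gap: 0.0184
grasp_force: 65.7
```

Run:
```python
from h import *
c=load('w14.npz'); save(c,'w14.png',(220,160,380,280),5)
```

```text
(no output)
```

View pics/w14.png

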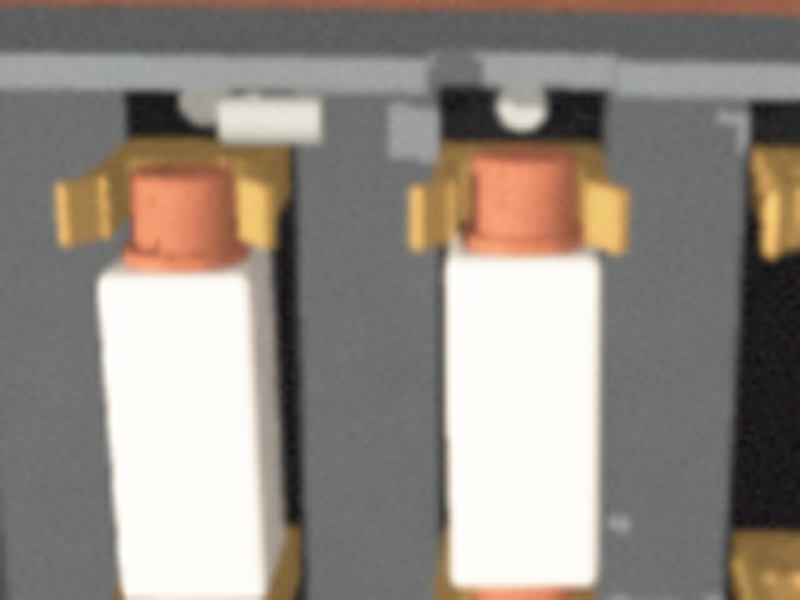

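{"name": "move_arm", "arguments": {
  "gripper": [-1,-1,-1,-1,-1,-1],
  "linear": [
    [0,0,-0.5],
    [0,0,-1.5],
    [0,0,-3],
    [0,0,-5],
    [0,0,-5.8],
    [0,0,-5.8]
  ],
  "yaw": [0,0,0,0,0,0]
}}

```text
clock: 30.0
eef_pos: [0.5654, 0.1317, 0.0827]
tool_rot: [0.002, -0.0, 1.0, 0.0]
ft_force: [-0.3, 0.3, -0.7]
finger_gap: 0.0186
grasp_force: 62.3
```

Run:
```python
from f import *
T=tool(); c=snap('wrist'); c['T']=T; dump(c,'w15.npz'); print(T.round(4).tolist(),sensors.read_state()['finger_gap']); held(c)
cv2.imwrite('pics/w15.png',np.vstack([cv2.resize(load(f)['im'][210:300,280:400],None,fx=4,fy=3.2)[:,:,::-1] for f in('w13.npz','w15.npz')]))
```

```text
[[-1.0, -0.0007, 0.0048, 0.5654], [-0.0007, 1.0, 0.0008, 0.1317], [-0.0048, 0.0008, -1.0, 0.0827], [0.0, 0.0, 0.0, 1.0]] 0.01798948906778314
ferrule px 305 345 236 274 1325
y centre 0.12983208401219548 tip x 0.5274101419831256
```

View pics/w15.png

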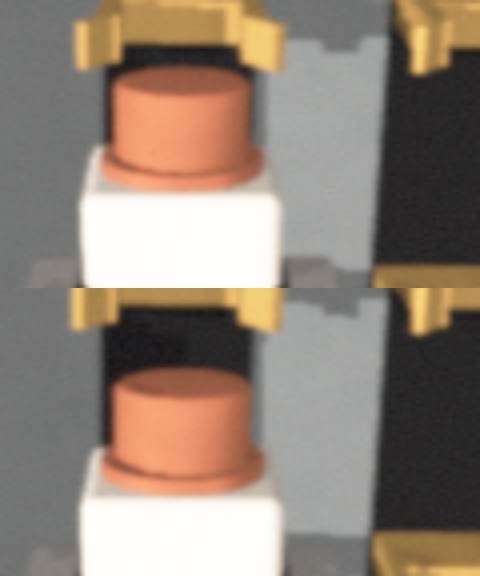

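{"name": "move_arm", "arguments": {
  "gripper": [-1,-1,-1,-1,-1,-1,-1,-1,-1,-1],
  "linear": [
    [0.5,0,0],
    [0.5,0,0],
    [0.5,0,1],
    [0.5,0,2.5],
    [0.5,0,3.5],
    [0.5,0,4.2],
    [0.5,0,4.9],
    [0.5,0,5.2],
    [0.5,0,5.4],
    [0.5,0,5.4]
  ],
  "yaw": [0,0,0,0,0,0,0,0,0,0]
}}

```text
clock: 30.88
eef_pos: [0.5587, 0.1314, 0.0272]
tool_rot: [-0.0, -0.0, 1.0, -0.0]
ft_force: [-4.6, -1.8, 7.0]
finger_gap: 0.0185
grasp_force: 63.2
```

{"name": "move_arm", "arguments": {
  "gripper": [-1,-1,-1,-1,-1,-1],
  "linear": [
    [0,0,-0.4],
    [0.1,0,-0.4],
    [0.1,0,-0.4],
    [0.1,0,-0.1],
    [0.1,0,0.1],
    [0.1,0,0.1]
  ],
  "yaw": [0,0,0,0,0,0]
}}

```text
clock: 31.38
eef_pos: [0.5587, 0.1316, 0.0271]
tool_rot: [0.001, -0.0, 1.0, 0.0]
ft_force: [-2.0, -0.6, 11.6]
finger_gap: 0.0185
grasp_force: 63.8
```

{"name": "move_arm", "arguments": {
  "gripper": [-1,-0.25,-0.25,-0.25,-0.25,-0.25,-0.25,-0.25,-0.25],
  "linear": [
    [-0.1,0,-0.1],
    [-0.1,0,-0.2],
    [-0.1,0,-0.2],
    [-0.1,0,-0.2],
    [-0.1,0,-1],
    [-0.1,0,-3],
    [-0.1,0,-6],
    [-0.1,0,-9],
    [-0.1,0,-9]
  ],
  "yaw": [0,0,0,0,0,0,0,0,0]
}}

```text
clock: 32.13
eef_pos: [0.5617, 0.132, 0.1227]
tool_rot: [0.005, -0.0, 1.0, 0.001]
ft_force: [1.0, 0.2, 0.7]
finger_gap: 0.032
grasp_force: 0.0
```

```bash
cat >> f.py <<'E'
def edges(c,y,zt=.042):
    """width (mm) of the bright body along image rows, as if at height zt, by row; slope shows tilt"""
    im=c['im'].astype(float).mean(2); out=[]
    for x in np.arange(.545,.583,.004):
        u,v=proj(c,[x,y,zt])[0]; v=int(round(v)); u=int(round(u)); r=im[v-1:v+2].mean(0)
        t=175
        a=u
        while r[a]>t: a-=1
        b=u
        while r[b]>t: b+=1
        a+=(t-r[a])/(r[a+1]-r[a]); b-=(t-r[b])/(r[b-1]-r[b])
        out.append(round(1000*(px(c,b,v,zt)[1]-px(c,a,v,zt)[1]),2))
    return out
E
python3 - <<'E'
from f import *
T=tool(); c=snap('wrist'); dump(c,'w16.npz'); print(T.round(4)[:3,3])
for y in (.085,.1295): print(body(c,(.562,y),.042)); print(edges(c,y))
h=cv2.cvtColor(c['im'],cv2.COLOR_RGB2HSV); o=((h[...,0]<13)&(h[...,1]>110)&(h[...,2]>110)).astype(np.uint8)
n,l,st,ce=cv2.connectedComponentsWithStats(o)
for i in range(1,n):
    if 150<st[i][4]<600 and ce[i][0]>200: print(st[i].tolist(), px(c,*ce[i],.037).round(4))
E
```

```text
[0.5617 0.132  0.1227]
((np.int64(257), np.int64(249)), 1974, ((562.2440185546875, 84.64984130859375), (46.4942512512207, 20.29964828491211), 0.19504185020923615))
[np.float64(20.37), np.float64(20.24), np.float64(20.28), np.float64(20.36), np.float64(20.35), np.float64(20.15), np.float64(20.4), np.float64(20.33), np.float64(20.34), np.float64(20.23)]
((np.int64(324), np.int64(249)), 1994, ((558.7974853515625, 129.57199096679688), (19.969161987304688, 45.93621063232422), 89.27230072021484))
[np.float64(19.98), np.float64(20.0), np.float64(20.08), np.float64(20.15), np.float64(20.19), np.float64(20.24), np.float64(20.09), np.float64(19.97), np.float64(20.2), np.float64(19.74)]
[312, 190, 24, 21, 429] [0.5302 0.1295 0.037 ]
[245, 194, 24, 22, 433] [0.5332 0.0853 0.037 ]
[315, 278, 19, 14, 226] [0.5896 0.1295 0.037 ]
[251, 282, 20, 14, 220] [0.5931 0.0849 0.037 ]
```

{"name": "move_arm", "arguments": {
  "gripper": [-0.25,-0.25,-0.25,-0.25,-0.25,-1,-1,-1,-1,-1],
  "linear": [
    [0,0,3],
    [0,0,6],
    [0,0,8],
    [0,0,8.9],
    [0,0,8.9],
    [0,0,8.9],
    [0,0,8.9],
    [0,0,8.9],
    [0,0,8.9],
    [0,0,8.9]
  ],
  "yaw": [0,0,0,0,0,0,0,0,0,0]
}}

```text
clock: 33.02
eef_pos: [0.5595, 0.1316, 0.027]
tool_rot: [0.001, -0.0, 1.0, 0.0]
ft_force: [-0.4, -0.9, -0.7]
finger_gap: 0.0186
grasp_force: 62.3
```

{"name": "move_arm", "arguments": {
  "gripper": [-1,-1,-1,-1,-1],
  "linear": [
    [-0.05,0,0],
    [-0.1,0,0],
    [-0.15,0,0],
    [-0.15,0,0],
    [-0.15,0,0]
  ],
  "yaw": [0,0,0,0,0]
}}

```text
clock: 33.43
eef_pos: [0.5604, 0.1315, 0.0261]
tool_rot: [0.0, -0.0, 1.0, 0.0]
ft_force: [-1.4, 0.0, 2.4]
finger_gap: 0.0185
grasp_force: 62.6
```

{"name": "move_arm", "arguments": {
  "gripper": [-1,-1,-1,-1,-1],
  "linear": [
    [-0.05,0,0],
    [-0.1,0,0.1],
    [-0.1,0,0.2],
    [-0.1,0,0.2],
    [-0.1,0,0.2]
  ],
  "yaw": [0,0,0,0,0]
}}

```text
clock: 33.85
eef_pos: [0.5612, 0.1316, 0.026]
tool_rot: [0.0, -0.0, 1.0, 0.0]
ft_force: [-8.2, -0.2, 12.7]
finger_gap: 0.0181
grasp_force: 64.2
```

{"name": "move_arm", "arguments": {
  "gripper": [-1,-0.25,-0.25,-0.25,-0.25,-0.25,-0.25,-0.25,-0.25],
  "linear": [
    [0,0,-0.2],
    [0,0,-0.2],
    [0,0,-0.2],
    [0,0,-0.2],
    [0,0,-1],
    [0,0,-3],
    [0,0,-6],
    [0,0,-9],
    [0,0,-9]
  ],
  "yaw": [0,0,0,0,0,0,0,0,0]
}}

```text
clock: 34.6
eef_pos: [0.5644, 0.132, 0.1219]
tool_rot: [0.006, -0.0, 1.0, 0.001]
ft_force: [1.0, 1.7, 1.6]
finger_gap: 0.0319
grasp_force: 0.0
```

```bash
cat >> f.py <<'E'
def report(c,ys=(.085,.1295,.1743)):
    for y in ys: print('way',body(c,(.561,y),.042)[1:]); print(np.array(edges(c,y)))
    h=cv2.cvtColor(c['im'],cv2.COLOR_RGB2HSV); o=((h[...,0]<13)&(h[...,1]>110)&(h[...,2]>110)).astype(np.uint8)
    n,l,st,ce=cv2.connectedComponentsWithStats(o)
    for i in range(1,n):
        if 150<st[i][4]<600 and ce[i][0]>200: print(st[i].tolist(), px(c,*ce[i],.037).round(4))
E
python3 - <<'E'
from f import *
T=tool(); c=snap('wrist'); dump(c,'w17.npz'); print(T.round(4)[:3,3]); report(c,(.085,.1295))
E
```

```text
[0.5644 0.132  0.1219]
way (2001, ((561.9041137695312, 84.64024353027344), (45.996490478515625, 20.19357681274414), 0.18519288301467896))
[20.07 20.24 20.1  20.17 20.16 20.29 20.15 20.31 20.23 20.17]
way (2014, ((561.5270385742188, 128.82757568359375), (46.52001190185547, 20.024776458740234), 0.07430585473775864))
[19.84 19.82 19.9  19.95 20.02 20.14 20.18 19.91 20.11 20.12]
[244, 190, 25, 22, 435] [0.5334 0.0852 0.037 ]
[312, 190, 25, 21, 443] [0.5331 0.1293 0.037 ]
[251, 279, 19, 14, 228] [0.593  0.0849 0.037 ]
[314, 279, 20, 13, 227] [0.5928 0.1293 0.037 ]
```

{"name": "move_arm", "arguments": {
  "gripper": [-0.2,-0.2,-0.2,-0.2,-0.2,-0.2,-0.2,-0.2],
  "linear": [
    [3,1,0],
    [6,2,0],
    [9,3,0],
    [12,4,0],
    [13.4,4,1],
    [13.4,4,1],
    [13.4,4,1],
    [13.4,4,1]
  ],
  "yaw": [0,-5,-5,-5,-5,-5,-5,-5]
}}

```text
clock: 35.32
eef_pos: [0.4279, 0.1712, 0.1038]
tool_rot: [0.0, -0.044, 0.999, -0.0]
ft_force: [0.7, -0.1, -0.2]
finger_gap: 0.0342
grasp_force: 0.0
```

Run:
```python
from f import *
c=snap('wrist'); dump(c,'w18.npz'); print(tool().round(4).tolist())
print(body(c,(.43,.1715),.02))
```

```text
[[-0.9962, -0.0872, 0.0003, 0.4282], [-0.0872, 0.9962, -0.0001, 0.1711], [-0.0003, -0.0001, -1.0, 0.1039], [0.0, 0.0, 0.0, 1.0]]
((np.int64(328), np.int64(251)), 1915, ((428.142333984375, 172.26416015625), (47.49700927734375, 19.60447883605957), 4.563916206359863))
```

{"name": "move_arm", "arguments": {
  "gripper": [-0.2,-0.2,-0.2,-0.2,-0.2,-0.2,-1,-1,-1,-1,-1,-1],
  "linear": [
    [-0.1,0.1,3],
    [-0.1,0.1,6.5],
    [-0.1,0.1,8.7],
    [-0.1,0.1,9.7],
    [-0.1,0.1,9.9],
    [-0.1,0.1,9.9],
    [-0.1,0.1,9.9],
    [-0.1,0.1,9.9],
    [-0.1,0.1,9.9],
    [-0.1,0.1,8.9],
    [-0.1,0.1,5.5],
    [-0.1,0.1,2]
  ],
  "yaw": [0,0,0,0,0,0,0,0,0,0,0,0]
}}

```text
clock: 36.37
eef_pos: [0.4267, 0.172, 0.0837]
tool_rot: [-0.002, -0.044, 0.999, -0.001]
ft_force: [1.4, 0.4, 1.2]
finger_gap: 0.0186
grasp_force: 61.6
```

{"name": "move_arm", "arguments": {
  "gripper": [-1,-1,-1,-1,-1,-1,-1,-1,-1],
  "linear": [
    [-2,0,-1.5],
    [-5,0,-1.5],
    [-8,-0.5,-1.5],
    [-11,-0.8,-1.5],
    [-13.4,-0.8,-1],
    [-13.4,-0.8,0],
    [-13.4,-0.8,0],
    [-13.4,-0.8,0],
    [-13.4,-0.8,0]
  ],
  "yaw": [0,5,5,5,5,5,5,5,5]
}}

```text
clock: 37.12
eef_pos: [0.5616, 0.1764, 0.0844]
tool_rot: [-0.0, -0.001, 1.0, 0.0]
ft_force: [-0.3, 0.0, -0.8]
finger_gap: 0.0184
grasp_force: 61.6
```

Run:
```python
from f import *
T=tool(); c=snap('wrist'); c['T']=T; dump(c,'w19.npz'); print(T.round(4).tolist()); held(c)
```

```text
[[-1.0, -0.0011, -0.0001, 0.5616], [-0.0011, 1.0, 0.0001, 0.1764], [0.0001, 0.0001, -1.0, 0.0844], [0.0, 0.0, 0.0, 1.0]]
ferrule px 305 345 234 271 1235
y centre 0.17429268411274967 tip x 0.522945267451793
```

{"name": "move_arm", "arguments": {
  "gripper": [-1,-1,-1,-1,-1,-1,-1,-1,-1,-1],
  "linear": [
    [0.1,0,0],
    [0.1,0,1],
    [0.1,0,2.5],
    [0.1,0,3.5],
    [0.1,0,4.2],
    [0.1,0,4.9],
    [0.1,0,5.3],
    [0.1,0,5.5],
    [0.1,0,5.6],
    [0.1,0,5.6]
  ],
  "yaw": [0,0,0,0,0,0,0,0,0,0]
}}

```text
clock: 38.0
eef_pos: [0.5617, 0.1764, 0.029]
tool_rot: [0.0, -0.0, 1.0, 0.0]
ft_force: [-1.8, -0.7, 3.1]
finger_gap: 0.0184
grasp_force: 62.0
```

{"name": "move_arm", "arguments": {
  "gripper": [-1,-1,-1,-1],
  "linear": [
    [0,0,0.1],
    [0,0,0.2],
    [0,0,0.3],
    [0,0,0.3]
  ],
  "yaw": [0,0,0,0]
}}

```text
clock: 38.33
eef_pos: [0.5619, 0.1765, 0.0288]
tool_rot: [0.001, -0.0, 1.0, 0.0]
ft_force: [-10.0, -1.5, 17.1]
finger_gap: 0.0184
grasp_force: 63.8
```

{"name": "move_arm", "arguments": {
  "gripper": [-1,-1,-0.25,-0.25,-0.25,-0.25,-0.25,-0.25,-0.25,-0.25],
  "linear": [
    [0,0,0.1],
    [0,0,0],
    [0,0,0],
    [0,0,0],
    [0,0,0],
    [0,0,-1],
    [0,0,-3],
    [0,0,-6],
    [0,0,-9],
    [0,0,-9]
  ],
  "yaw": [0,0,0,0,0,0,0,0,0,0]
}}

```text
clock: 39.17
eef_pos: [0.5644, 0.177, 0.123]
tool_rot: [0.005, -0.0, 1.0, 0.001]
ft_force: [1.1, 0.0, 1.6]
finger_gap: 0.0324
grasp_force: 0.0
```

Run:
```python
from f import *
T=tool(); c=snap('wrist'); dump(c,'w20.npz'); print(T.round(4)[:3,3]); report(c)
```

```text
[0.5644 0.177  0.123 ]
way (1929, ((562.2847900390625, 84.74943542480469), (45.126731872558594, 20.25977897644043), 0.21906499564647675))
[20.29 20.32 20.35 20.34 20.27 20.33 20.36 20.32 20.36 20.34]
way (1964, ((561.9454956054688, 129.00025939941406), (19.9741153717041, 46.79252243041992), 89.86942291259766))
[20.06 19.97 19.99 19.88 20.1  20.   20.01 20.08 20.09 20.01]
way (1989, ((561.3318481445312, 174.56556701660156), (19.922807693481445, 46.6613655090332), 89.26358032226562))
[19.85 19.9  19.95 19.97 20.07 20.12 20.06 19.86 20.1  20.09]
[312, 189, 25, 22, 440] [0.5329 0.1745 0.037 ]
[244, 190, 25, 21, 432] [0.5332 0.13   0.037 ]
[251, 278, 19, 14, 223] [0.5928 0.1297 0.037 ]
[315, 278, 20, 13, 227] [0.5926 0.1747 0.037 ]
```

{"name": "move_arm", "arguments": {
  "gripper": [-1,-1,-1,-1,-1,-1,-1,-1,-1,-1,-1,-1],
  "linear": [
    [0,0,-3],
    [0,-2,-6],
    [0,-4.6,-9],
    [0,-4.6,-9],
    [-3,-4.6,-9],
    [-6,-4.6,-9],
    [-9,-4.6,-9],
    [-12,-4.6,-9],
    [-12.3,-4.6,-7],
    [-12.3,-4.6,-3],
    [-12.3,-4.6,-1],
    [-12.3,-4.6,-1]
  ],
  "yaw": [0,0,0,0,0,0,0,0,0,0,0,0]
}}

```text
clock: 40.22
eef_pos: [0.6814, 0.1298, 0.1154]
tool_rot: [-0.007, -0.0, 1.0, -0.001]
ft_force: [0.4, -0.1, -1.4]
finger_gap: -0.0
grasp_force: 0.0
```

{"name": "move_arm", "arguments": {
  "gripper": [-1,-1,-1,-1,-1,-1,-1,-1,-1,-1,-1,-1],
  "linear": [
    [0,0,-1.7],
    [2.75,0,-1.9],
    [4.25,0,-2.2],
    [5.85,0,-2.5],
    [7,0,-2.4],
    [8.05,0,-2.26],
    [10.15,0,-1.46],
    [11.95,0,-0.15],
    [13.35,0,1.6],
    [14,0,2.8],
    [14.25,0,3.6],
    [14.25,0,3.6]
  ],
  "yaw": [0,0,0,0,0,0,0,0,0,0,0,0]
}}

```text
clock: 41.22
eef_pos: [0.5411, 0.1303, 0.0881]
tool_rot: [-0.001, -0.0, 1.0, -0.0]
ft_force: [-0.6, 0.3, -0.9]
finger_gap: 0.0003
grasp_force: 0.0
```

Run:
```python
from f import *
s=snap('side'); dump(s,'s21.npz'); c=snap('scene'); dump(c,'c21.npz')
# label on the cover (bright quad) position in the side image
im=s['im'].astype(int); m=((im.min(2)>150)).astype(np.uint8); m[:, :250]=0; m[:200]=0; m[330:]=0; m[:,360:]=0
n,l,st,ce=cv2.connectedComponentsWithStats(m); print([(st[i].tolist(),ce[i].round(1).tolist()) for i in range(1,n) if st[i][4]>60])
# white inside the carton
for k,b in (('side0.npz',s),('scene0.npz',c)):
    a=load(k); P=np.array([[.4448,-.0592,.045],[.528,-.079,.045],[.497,-.1935,.045],[.415,-.167,.045]]); q=proj(a,P).astype(np.int32)
    M=np.zeros(a['im'].shape[:2],np.uint8); cv2.fillConvexPoly(M,q,1); print([int(((z['im'].min(2)>150)&(M>0)).sum()) for z in (a,b)])
```

```text
[([250, 200, 62, 82, 3761], [275.4, 232.6]), ([297, 240, 27, 22, 297], [311.5, 252.5]), ([333, 252, 13, 15, 90], [339.1, 259.1]), ([320, 268, 12, 12, 67], [325.2, 273.7]), ([292, 278, 26, 14, 208], [304.7, 283.4]), ([250, 313, 17, 17, 148], [255.9, 323.7])]
[0, 206]
[0, 110]
```

{"name": "move_arm", "arguments": {
  "gripper": [-1,-1,-1,-1,-1,-1,-1,-1,-1],
  "linear": [
    [0.2,0,0.6],
    [0.4,0,1.2],
    [0.5,0,1.7],
    [1,0,2.1],
    [1.4,0,2.3],
    [1.4,0,2.5],
    [1.4,0,2.7],
    [1.4,0,2.8],
    [1.4,0,2.8]
  ],
  "yaw": [0,0,0,0,0,0,0,0,0]
}}

```text
clock: 42.07
eef_pos: [0.5275, 0.1302, 0.0604]
tool_rot: [-0.0, -0.0, 1.0, -0.0]
ft_force: [-0.3, 0.4, -0.2]
finger_gap: 0.0004
grasp_force: 0.0
```

{"name": "move_arm", "arguments": {
  "gripper": [-1,-1,-1,-1,-1],
  "linear": [
    [0,0,0.1],
    [0,0,0.2],
    [0,0,0.3],
    [0,0,0.3],
    [0,0,0.3]
  ],
  "yaw": [0,0,0,0,0]
}}

```text
clock: 42.48
eef_pos: [0.5275, 0.1303, 0.0597]
tool_rot: [-0.0, -0.0, 1.0, -0.0]
ft_force: [-6.0, -1.3, 12.8]
finger_gap: -0.0003
grasp_force: 6.4
```

{"name": "move_arm", "arguments": {
  "gripper": [-1,-1,-1,-1,-1,-1,-1,-1],
  "linear": [
    [0,0,0.2],
    [0,0,0.3],
    [0,0,0.3],
    [0,0,-1],
    [0,0,-4],
    [0,0,-8],
    [0,0,-12],
    [0,0,-12]
  ],
  "yaw": [0,0,0,0,0,0,0,0]
}}

```text
clock: 43.15
eef_pos: [0.5305, 0.1308, 0.1871]
tool_rot: [0.006, -0.0, 1.0, 0.001]
ft_force: [1.1, -0.2, 2.3]
finger_gap: -0.0002
grasp_force: 0.0
```

Run:
```python
from f import *
T=tool(); c=snap('wrist'); dump(c,'w22.npz'); print(T.round(4)[:3,3],sensors.read_state()['ft_force'])
s=snap('side'); dump(s,'s22.npz'); a=load('side0.npz')
q=proj(a,np.array([[.511,.05,.06],[.511,.21,.06],[.611,.21,.06],[.611,.05,.06]])).astype(np.int32); M=np.zeros((480,640),np.uint8); cv2.fillConvexPoly(M,q,1)
d=np.abs(a['im'].astype(int)-s['im']).mean(2); print('cover diff median, frac>25',np.median(d[M>0]),(d[M>0]>25).mean())
# label quad in both
for z in (a,s):
    m=((z['im'].min(2)>140)&(M>0)).astype(np.uint8); n,l,st,ce=cv2.connectedComponentsWithStats(m); print([(st[i].tolist(),ce[i].round(1).tolist()) for i in range(1,n) if st[i][4]>60])
# front edge strip just above the notch/front edge
```

```text
[0.5305 0.1308 0.1871] [ 1.52472459 -0.1924052  -0.50806362]
cover diff median, frac>25 1.6666666666666667 0.00940733772342427
[([274, 228, 92, 66, 2927], [318.4, 260.4])]
[([274, 228, 90, 65, 2924], [318.6, 260.3])]
```

{"name": "move_arm", "arguments": {
  "gripper": [-0.4,-0.4,-0.4,-0.4,-0.4,-0.4,-0.4,-0.4,-0.4,-0.4],
  "linear": [
    [-1,-3,0],
    [-2,-6,0],
    [-3,-9,0],
    [-3,-11.3,2],
    [-3,-11.3,5],
    [-3,-11.3,8],
    [-3,-11.3,8.7],
    [-3,-11.3,8.7],
    [-3,-11.3,8.7],
    [-3,-11.3,8.7]
  ],
  "yaw": [0,0,0,0,0,0,0,0,0,0]
}}

```text
clock: 44.08
eef_pos: [0.5588, 0.0176, 0.0926]
tool_rot: [0.001, -0.001, 1.0, -0.0]
ft_force: [-0.0, -0.4, 1.5]
finger_gap: 0.0254
grasp_force: 0.0
```

{"name": "move_arm", "arguments": {
  "gripper": [-0.4,-0.4,-0.5,-0.6,-0.6,-0.6],
  "linear": [
    [0.0,0,1],
    [0,0,1.8],
    [0,0,2.4],
    [0,0,2.7],
    [0,0,2.9],
    [0,0,2.9]
  ],
  "yaw": [0,0,0,0,0,0]
}}

```text
clock: 44.58
eef_pos: [0.5585, 0.0174, 0.065]
tool_rot: [0.001, -0.0, 1.0, -0.0]
ft_force: [-6.3, 0.5, 16.2]
finger_gap: 0.017
grasp_force: 8.1
```

Pressed fully (16 N, same depth as before); now grip and turn to on.

{"name": "move_arm", "arguments": {
  "gripper": [-1,-1,-1,-1,-1,-1,-1,-1,-1,-1,-1,-1],
  "linear": [
    [0,0,0],
    [0,0,0],
    [0,0,0],
    [0,0,0],
    [0,0,0],
    [0,0,0],
    [0,0,0],
    [0,0,0],
    [0,0,0],
    [0,0,0],
    [0,0,0],
    [0,0,0]
  ],
  "yaw": [0,0,7,14,21,28,35,42,49,56,61,61]
}}

```text
clock: 45.58
eef_pos: [0.5598, 0.0194, 0.0654]
tool_rot: [0.002, 0.508, 0.861, 0.003]
ft_force: [-1.0, 6.9, 13.2]
finger_gap: 0.0125
grasp_force: 64.5
```

{"name": "move_arm", "arguments": {
  "gripper": [-0.4,-0.4,-0.4,-0.4,-0.4,-0.4,-0.4,-0.4,-0.4],
  "linear": [
    [0,0,0],
    [0,0,0],
    [0,0,-0.5],
    [0,0,-2],
    [0,0,-4],
    [0,0,-8],
    [0,0,-12],
    [0,0,-14],
    [0,0,-14]
  ],
  "yaw": [0,0,0,0,0,0,0,0,0]
}}

```text
clock: 46.33
eef_pos: [0.56, 0.0172, 0.2086]
tool_rot: [0.004, 0.507, 0.862, 0.002]
ft_force: [0.5, 0.1, 1.4]
finger_gap: 0.0255
grasp_force: 0.0
```

Run:
```python
from f import *
T=tool(); c=snap('wrist'); dump(c,'w23.npz'); print(T.round(4).tolist())
def line(c,fn):
    u,v=proj(c,[.56,.018,.07])[0].astype(int); r=int(.022/.2*356); im=c['im'][v-r:v+r,u-r:u+r]
    m=(im.min(2)>140).astype(np.uint8); n,l,st,ce=cv2.connectedComponentsWithStats(m)
    for i in range(1,n):
        if st[i][4]>8:
            y,x=np.where(l==i); P=np.array([px(c,a+u-r,b+v-r,.085)[:2] for a,b in zip(x,y)]); d=np.linalg.eigh(np.cov(P.T))[1][:,1]
            print(fn,st[i].tolist(),P.mean(0).round(4),'dir',np.degrees(np.arctan2(d[1],d[0])).round(1)%180)
line(c,'now'); line(load('w2.npz'),'start'); line(load('w22.npz'),'off')
```

```text
[[-0.4854, 0.8742, 0.01, 0.56], [0.8743, 0.4854, -0.0004, 0.0172], [-0.0052, 0.0086, -0.9999, 0.2086], [0.0, 0.0, 0.0, 1.0]]
now [0, 0, 78, 78, 1629] [0.5558 0.0188] dir 165.2
now [71, 0, 7, 14, 84] [0.5681 0.0571] dir 127.8
now [38, 25, 4, 17, 63] [0.5553 0.0262] dir 119.0
start [37, 22, 5, 26, 121] [0.5552 0.0258] dir 120.0
start [64, 68, 14, 10, 68] [0.5802 0.0158] dir 61.3
start [6, 72, 11, 6, 34] [ 5.534e-01 -4.000e-04] dir 5.5
off [0, 0, 78, 78, 1731] [0.5539 0.0218] dir 171.8
off [24, 26, 6, 17, 69] [0.5494 0.0148] dir 178.4
```

Run:
```python
from f import *
s=snap('scene'); a=load('scene0.npz'); 
for z in (a,s):
    im=z['im'][340:400,290:370].astype(int); m=(im.max(2)<45); y,x=np.where(m); print('blade handle',m.sum(),x.mean().round(1),y.mean().round(1))
    h=cv2.cvtColor(z['im'],cv2.COLOR_RGB2HSV); m=((h[...,0]>12)&(h[...,0]<24)&(h[...,1]>90)&(h[...,2]>50)); y,x=np.where(m[180:260,340:440]); print('carton',len(x),x.mean()+340,y.mean()+180)
q=proj(a,np.array([[.511,.05,.06],[.511,.21,.06],[.611,.21,.06],[.611,.05,.06]])).astype(np.int32); M=np.zeros((480,640),np.uint8); cv2.fillConvexPoly(M,q,1)
d=np.abs(a['im'].astype(int)-s['im']).mean(2); print('cover',np.median(d[M>0]),(d[M>0]>25).mean(), sensors.read_state()['ft_force'])
```

```text
blade handle 688 44.2 28.0
carton 2434 388.84141331142155 218.31306491372226
blade handle 722 48.8 37.4
carton 2252 388.5301953818828 218.2304618117229
cover 1.3333333333333333 0.07105719237435008 [-1.09101401  0.29046041 -1.02453692]
```

```bash
python3 -c "
from bench import close_job; print(close_job())"
```

```text
the job is handed in; nothing more can be done
None
```

The fuse change is finished and handed in after about 46 s of robot time: the one blown fuse present (way 2) is in the carton, three fresh fuses are seated, the cover is shut and the switch is back on; the blade lies on the bench clear of the box, about 10 pixels from where it started in the scene camera, which I did not look into further.

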